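# Level the glaze stand and clip in its posts

## Task

Set up the drying stand on the bench for glazed pots: first turn the levelling screw at its front until the hinged board is level. Then take each post lying on the bench, raise it upright, and press it ball first straight down into a collet of its own until the jaws snap shut above the ball and hold it fully home. Finish with every post standing clipped in the level board, and leave the bowl and cup where they stand.

Things in the scene. Friction and masses are not known exactly. Their poses are not given: they have to be found in the camera images.
- board (a joint): tilt of the stand's hinged board, rad: 0 level, positive = its front (local -x) too high. Starts 0.054 to 0.1. Hinge line along its rear edge (local y), 46 mm above the table; board top 9 mm above that line. Board 185 x 330 x 18 mm plus a 75 x 60 mm front tongue, over a fixed steel base plate 270 x 320 x 10 mm. It moves only with the screw; pressing on it does not move it.
- screw (a joint): levelling screw in the board's front tongue, axis upright to the board, rad, counter-clockwise from above positive. Board tilt = 0.03 x screw, so level at 0, where the red end of its wing points at the red tick on the tongue's front end. Starts 1.8 to 3.3: turn clockwise to lower the front. Range -0.6 to 3.6. Stiff (0.12 N m), stays where left.
- screw_grip (a point): middle of the screw's black wing, an upright bar 46 mm long (this point's x), 12 mm thick (y), 26 mm high, its local -x end red; grip it across its thickness from above. Its top is 12 mm above this point, the board's top 28 mm below. The point turns with the screw.
- seat_a (a point): leftmost (local +y) collet of four, 84 mm apart on the board: where a post's ball centre is when home (13 mm above the board). Board axes: x rear, y left, z up. Two white flared V-jaws, sprung together along x; their top lips 37 mm, lower lips 11 mm above this point. Green blocks 8 x 46 mm, 50 mm high above the board, stand 40 mm before and behind it. Lead-in forgives 4 mm.
- jaw_a_front (a joint): opening of the front jaw of the leftmost (local +y) collet, m: 0 empty, about 0.001 when closed on a post's waist, about 0.007 while a ball passes. A ball pressed straight down with 5 to 15 N spreads the jaws, slides through and drops onto the board as they snap shut above it; they then hold the post upright.
- seat_b (a point): second from left collet of four, 84 mm apart on the board: where a post's ball centre is when home (13 mm above the board). Board axes: x rear, y left, z up. Two white flared V-jaws, sprung together along x; their top lips 37 mm, lower lips 11 mm above this point. Green blocks 8 x 46 mm, 50 mm high above the board, stand 40 mm before and behind it. Lead-in forgives 4 mm.
- jaw_b_front (a joint): opening of the front jaw of the second from left collet, m: 0 empty, about 0.001 when closed on a post's waist, about 0.007 while a ball passes. A ball pressed straight down with 5 to 15 N spreads the jaws, slides through and drops onto the board as they snap shut above it; they then hold the post upright.
- seat_c (a point): third from left collet of four, 84 mm apart on the board: where a post's ball centre is when home (13 mm above the board). Board axes: x rear, y left, z up. Two white flared V-jaws, sprung together along x; their top lips 37 mm, lower lips 11 mm above this point. Green blocks 8 x 46 mm, 50 mm high above the board, stand 40 mm before and behind it. Lead-in forgives 4 mm.
- jaw_c_front (a joint): opening of the front jaw of the third from left collet, m: 0 empty, about 0.001 when closed on a post's waist, about 0.007 while a ball passes. A ball pressed straight down with 5 to 15 N spreads the jaws, slides through and drops onto the board as they snap shut above it; they then hold the post upright.
- seat_d (a point): rightmost (local -y) collet of four, 84 mm apart on the board: where a post's ball centre is when home (13 mm above the board). Board axes: x rear, y left, z up. Two white flared V-jaws, sprung together along x; their top lips 37 mm, lower lips 11 mm above this point. Green blocks 8 x 46 mm, 50 mm high above the board, stand 40 mm before and behind it. Lead-in forgives 4 mm.
- jaw_d_front (a joint): opening of the front jaw of the rightmost (local -y) collet, m: 0 empty, about 0.001 when closed on a post's waist, about 0.007 while a ball passes. A ball pressed straight down with 5 to 15 N spreads the jaws, slides through and drops onto the board as they snap shut above it; they then hold the post upright.
- post1_mid (a point): post (may be absent), 132 mm long, 0.12 kg, lying at first: half-way along its axis, 13 mm up. Local x: its axis, foot to head. Steel ball of 26 mm diameter at the foot (its end at x = -66 mm), round steel waist of 18 mm diameter from -44 to -14, dark wood body 26 x 26 mm square (faces along local y, z) from -14 to +66, blue band at the head.
- post1_ball (a point): centre of that post's steel ball foot (local x = -53 mm on the post).
- post2_mid (a point): post (may be absent), 132 mm long, 0.12 kg, lying at first: half-way along its axis, 13 mm up. Local x: its axis, foot to head. Steel ball of 26 mm diameter at the foot (its end at x = -66 mm), round steel waist of 18 mm diameter from -44 to -14, dark wood body 26 x 26 mm square (faces along local y, z) from -14 to +66, blue band at the head.
- post2_ball (a point): centre of that post's steel ball foot (local x = -53 mm on the post).
- post3_mid (a point): post (may be absent), 132 mm long, 0.12 kg, lying at first: half-way along its axis, 13 mm up. Local x: its axis, foot to head. Steel ball of 26 mm diameter at the foot (its end at x = -66 mm), round steel waist of 18 mm diameter from -44 to -14, dark wood body 26 x 26 mm square (faces along local y, z) from -14 to +66, blue band at the head.
- post3_ball (a point): centre of that post's steel ball foot (local x = -53 mm on the post).
- post4_mid (a point): post (may be absent), 132 mm long, 0.12 kg, lying at first: half-way along its axis, 13 mm up. Local x: its axis, foot to head. Steel ball of 26 mm diameter at the foot (its end at x = -66 mm), round steel waist of 18 mm diameter from -44 to -14, dark wood body 26 x 26 mm square (faces along local y, z) from -14 to +66, blue band at the head.
- post4_ball (a point): centre of that post's steel ball foot (local x = -53 mm on the post).
- bowl: blue bowl 110 mm wide, 50 mm high; origin under its centre. A bystander.
- cup: terracotta cup 72 mm wide, 85 mm high; origin under its centre. A bystander.
Mind the look-alikes: they are no part of the job. Leave any turquoise look-alike of the part that bears post4_mid alone. Leave any white look-alike of the part that bears post1_mid alone.

How it is judged (in metres and radians):
On the way, in this order (a step that is already met when the one before it is completed fails the run):
1. the board is level, before any post is in its collet (value of joint board between -0.014 and 0.014 rad), for 0.3 s.
2. a first post stands home in a collet ((((distance between post1_ball and seat_a below 0.005 m or distance between post1_ball and seat_b below 0.005 m or distance between post1_ball and seat_c below 0.005 m or distance between post1_ball and seat_d below 0.005 m) and angle between post1_mid's own x axis and vertical below 0.1 rad) or ((distance between post2_ball and seat_a below 0.005 m or distance between post2_ball and seat_b below 0.005 m or distance between post2_ball and seat_c below 0.005 m or distance between post2_ball and seat_d below 0.005 m) and angle between post2_mid's own x axis and vertical below 0.1 rad) or ((distance between post3_ball and seat_a below 0.005 m or distance between post3_ball and seat_b below 0.005 m or distance between post3_ball and seat_c below 0.005 m or distance between post3_ball and seat_d below 0.005 m) and angle between post3_mid's own x axis and vertical below 0.1 rad) or ((distance between post4_ball and seat_a below 0.005 m or distance between post4_ball and seat_b below 0.005 m or distance between post4_ball and seat_c below 0.005 m or distance between post4_ball and seat_d below 0.005 m) and angle between post4_mid's own x axis and vertical below 0.1 rad))), for 0.3 s.
At the end, for the whole second after the job is handed in: Every post present stands in a collet of its own with its ball's centre within 5 mm of the seat point, upright within 0.1 rad and at rest, and the board is level within 0.014 rad (all of step 1 and (distance between post1_ball and seat_a below 0.005 m or distance between post1_ball and seat_b below 0.005 m or distance between post1_ball and seat_c below 0.005 m or distance between post1_ball and seat_d below 0.005 m) and angle between each of post1_mid, post2_mid, post3_mid, post4_mid's own x axis and vertical below 0.1 rad and (distance between post2_ball and seat_a below 0.005 m or distance between post2_ball and seat_b below 0.005 m or distance between post2_ball and seat_c below 0.005 m or distance between post2_ball and seat_d below 0.005 m) and (distance between post3_ball and seat_a below 0.005 m or distance between post3_ball and seat_b below 0.005 m or distance between post3_ball and seat_c below 0.005 m or distance between post3_ball and seat_d below 0.005 m) and (distance between post4_ball and seat_a below 0.005 m or distance between post4_ball and seat_b below 0.005 m or distance between post4_ball and seat_c below 0.005 m or distance between post4_ball and seat_d below 0.005 m) and linear speed of each of post1, post2, post3, post4 below 0.02 m/s); the robot touches nothing.
It fails at once if the bowl is knocked more than 40 mm from its place (distance of bowl from where it was at the start of the episode above 0.04 m).
It fails at once if the cup is knocked more than 40 mm from its place (distance of cup from where it was at the start of the episode above 0.04 m).
Of post1, post2, post3, post4 only 3 to 4 are there at a start; the rules pass over those that are not, and their reading is None.
At some moment in a run one of post1, post2, post3, post4 may be knocked a few centimetres aside while the robot is not near it.
Once in a run the grip may slacken for a moment while it holds something.
It also fails if it takes over 210 s, if anything falls off the work surface, if the arm or the gripper's body presses on something with over 40 N, if the wrist force passes 120 N, or if a joint passes its speed limit or range.

## Robot

A 6-joint arm with a two-finger parallel gripper is mounted at the origin on the work surface. World frame = base frame: x ahead of the robot, y to its left, z up, the work surface at z = 0. Lengths are in m, angles in degrees, forces in N, time in s.
With the tool pointing down it reaches from about 0.3 to 0.75 m from the base axis. Payload 8.5 kg.
Tool frame: the origin (TCP) lies between the finger pads; the fingertips stand env.finger_overhang ahead of it and the grasp point (between the pads) lies 2 mm behind it (env.finger_overhang is the distance from the TCP to the fingertips, in m); z points along the fingers, y is the line along which they close (so a half turn about z gives the same grasp; the last joint's range is limited). The gripper opens to 85 mm and grips with 20 to 120 N. Pads are 22 mm wide; open, the fingers measure 114 mm over their backs; the gripper's body (76 mm by 85 mm) begins 54 mm behind the grasp point. The pads swing forward as they close: fully open they stand 13 mm farther back than shut.
Start: joints at [-76.278, 21.807, 74.336, -0, 83.858, -12.336], TCP at [0.242, -0.494, 0.248] pointing down, gripper open.
Joint ranges: [-178.18, 178.18], [-50.72, 133.34], [12.68, 142.11], [-81.47, 261.47], [9.98, 163.14], [-165.26, 165.26]. Speed limits (degrees/s): [136.94, 136.94, 180, 180, 180, 180].

## Interface

Orientations are given as a 3x3 rotation matrix whose columns are the frame's x, y, z axes.
In Python, from rig import env gives the robot as it stands. The module is installed in compiled form; this text tells all that it offers.
- The arm moves only by the tool jog_arm, never from a script. Its arguments are lists of equal length, an entry for each row: "hand": the finger opening in m, from 0 to 0.0854; "travel": the shift along the world's x, y, z in m, a list of three; "yaw": the turn about the world's z in rad. A call has exactly 5 rows; each row shifts and turns the commanded pose from where the row before left it; what a row does not reach is not made up. A row lasts 1/8 s, in which the tool goes at most 62.5 mm and 10.7 degrees, less where a joint would pass 70% of its speed; a pose out of reach is approached as far as the arm can. A call is refused whole if a number of a shift passes 0.0625 or a number of a turn 0.188, either way. A call with a gripper value outside its range is refused whole. The fingers move at their own pace and stop on an object; "grip_force" is the grip in N (left out, the last holds). Time passes only in rows, so rows that do not move let the fingers close, or fill a call up. It gives the time, the measured TCP pose, the force, the opening and the grip force at its end, in the units of the state.
- env.observe(): the state, without advancing time (a new reading comes with each control period).
- env.get_image(name): name is "scene" or "top" or "wrist"; returns the picture (384x512x3 uint8, red, green, blue); there is no depth.
- env.calibration(name): a dict with "fx", "fy", "cx", "cy" (pixels), "position" and "rotation" of the camera in the world; the wrist camera has in their place "hand_eye" (4x4, takes a point from camera to tool coordinates, whose origin is the TCP and whose axes are the flange's). Camera axes: x right, y down, z forward; pixel columns grow to the right and rows downward; lengths in m; the calibration is good to about 2 mm. A picture is of the moment at which its call begins: read the wrist's pose just before it. calibration takes no time and is no camera call.
- env.close_job(): hands the job in; it is judged then, once.
The state is a dict: "time_s": time; "q": joint angles; "qvel": joint speeds; "joint_efforts": joint torques, N m; "position": TCP position; "tool_rot": TCP orientation; "ft_force": force on the tool from outside, world axes, zero at the start; "wrist_torque": the same for the moment, N m; "grip_width": finger opening in m; "gripper_force": force on a finger pad.
Only numpy, scipy, OpenCV 4.12 (cv2) and the standard library are available. Lean on these libraries where they do the work, as an engineer would, in place of code of your own. Each camera call takes 0.05 s, during which the arm holds its last target. There are 200 camera calls.

## Working session

There is one attempt and no reset: what is moved stays moved. The work goes in short steps, Python scripts to look and compute and a tool call to move; the robot and the scene stay as the last step left them, time stands still between calls to the robot, and variables do not carry over. Pictures are saved under pics/ and viewed, at most 14 in all, crops included, and the job is handed in when it is done.

Besides the shell and the picture viewer there is one more tool, called as a command line: name --pt "numbers of a row" for each row, then --argument value for the rest. jog_arm: Moves the arm, as the interface text tells. Its arguments: {"type":"object","properties":{"hand":{"type":"array"},"travel":{"type":"array"},"yaw":{"type":"array"},"grip_force":{"type":"number"}},"required":["hand","travel","yaw"]}

```bash
mkdir -p pics; cat > h.py <<'E'
from rig import env
import numpy as np, cv2
def save(n,f,crop=None,s=1):
    im=env.get_image(n); cv2.imwrite('pics/raw_'+f,im[...,::-1])
    if crop: im=im[crop[1]:crop[3],crop[0]:crop[2]]
    cv2.imwrite('pics/'+f,cv2.resize(im[...,::-1],None,fx=s,fy=s,interpolation=cv2.INTER_CUBIC))
def cam(n):
    c=env.calibration(n)
    if 'hand_eye' in c:
        o=env.observe(); H=np.array(c['hand_eye']); R=np.array(o['tool_rot'])
        return c,np.array(o['position'])+R@H[:3,3],R@H[:3,:3]
    return c,np.array(c['position']),np.array(c['rotation'])
def ray(n,uv,z,C=None):
    c,p,R=C or cam(n)
    d=R@np.array([(uv[0]-c['cx'])/c['fx'],(uv[1]-c['cy'])/c['fy'],1]); return p+d*(z-p[2])/d[2]
def proj(n,P,C=None):
    c,p,R=C or cam(n); q=R.T@(np.array(P)-p); return np.array([c['fx']*q[0]/q[2]+c['cx'],c['fy']*q[1]/q[2]+c['cy']])
E
python3 - <<'E'
from h import *
save('top','t0.png',None,1.5); save('scene','s0.png',None,1.5)
np.set_printoptions(precision=4,suppress=True)
o=env.observe();print(o['position'],np.array(o['tool_rot']),o['grip_width'],env.finger_overhang,o['time_s'])
for n in('top','scene','wrist'):print(env.calibration(n))
E
```

```text
[ 0.2415 -0.4939  0.2478] [[ 0.8983  0.4393 -0.0003]
 [ 0.4393 -0.8983  0.0013]
 [ 0.0003 -0.0013 -1.    ]] 0.08527885891573903 0.017 0.1
{'fx': 417.50824091586503, 'fy': 417.50824091586503, 'cx': 268.22946426854963, 'cy': 190.5055392626245, 'position': array([ 0.4139, -0.0307,  1.3795]), 'rotation': array([[ 0.0074, -0.998 ,  0.0628],
       [-1.    , -0.0075, -0.0018],
       [ 0.0023, -0.0628, -0.998 ]])}
{'fx': 367.2768785710086, 'fy': 367.2768785710086, 'cx': 248.54964018549327, 'cy': 191.83750380287833, 'position': array([1.0295, 0.4086, 0.9388]), 'rotation': array([[-0.6313,  0.6068, -0.483 ],
       [ 0.7755,  0.4865, -0.4023],
       [-0.0092, -0.6285, -0.7777]])}
{'fx': 345.3969219019282, 'fy': 345.3969219019282, 'cx': 254.9114861057049, 'cy': 192.81439193005522, 'hand_eye': array([[-0.    , -0.9478, -0.3188,  0.0812],
       [ 1.    ,  0.0001, -0.0003,  0.0011],
       [ 0.0003, -0.3188,  0.9478, -0.1252],
       [ 0.    ,  0.    ,  0.    ,  1.    ]])}
```

View pics/t0.png

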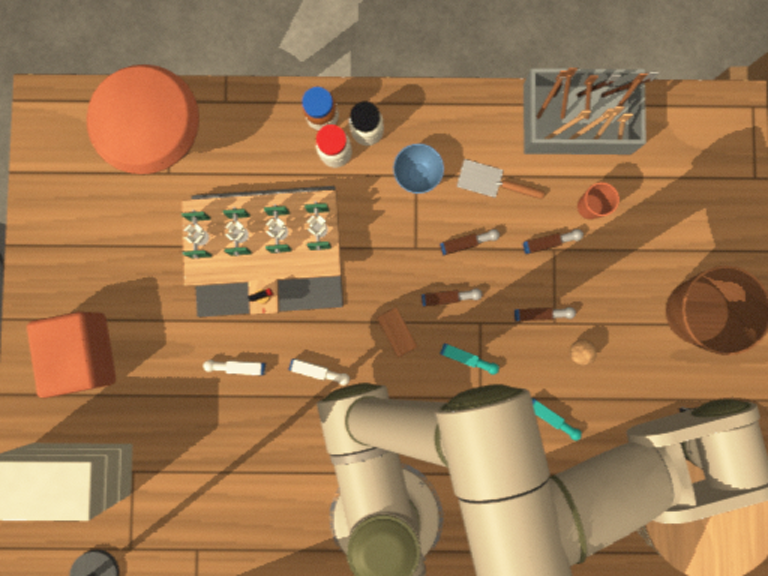

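View pics/s0.png

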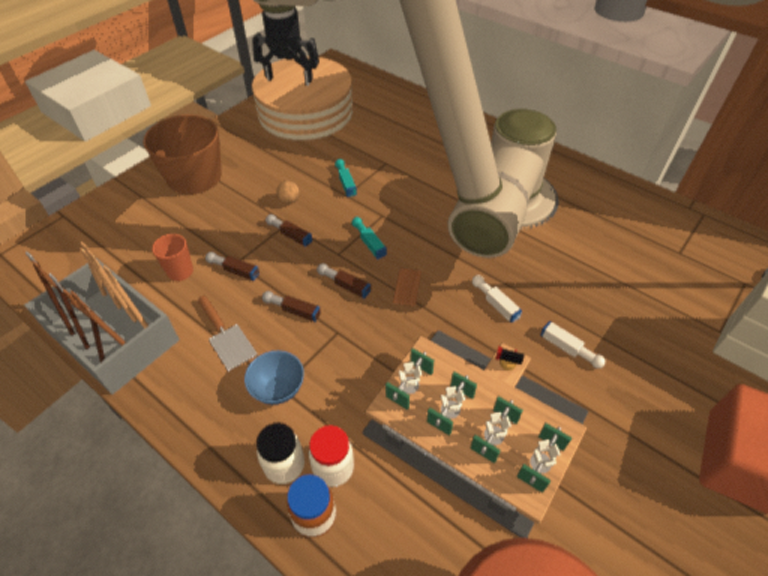

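The top view shows four dark posts with a blue band at the head: their balls are at (490,236), (576,236), (472,295) and (572,313) in the 1.5x picture. The two white ones at (237,368) and (318,371) and the two turquoise ones at (470,360) and (556,420) are look-alikes. The board is at (262,235), and the screw wing is at (260,295) with its red end to the right. I'll confirm this in one crop.

```bash
python3 - <<'E'
from h import *
im=cv2.imread('pics/raw_t0.png')
a=cv2.resize(im[140:222,275:400],None,fx=4,fy=4,interpolation=cv2.INTER_CUBIC)
b=cv2.resize(im[120:215,115:240],None,fx=4,fy=4,interpolation=cv2.INTER_CUBIC)[:328]
b=cv2.resize(im[130:212,115:240],None,fx=4,fy=4,interpolation=cv2.INTER_CUBIC)
cv2.imwrite('pics/c0.png',cv2.resize(np.vstack([a,b]),None,fx=.9,fy=.9))
E
```

```text
(no output)
```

View pics/c0.png

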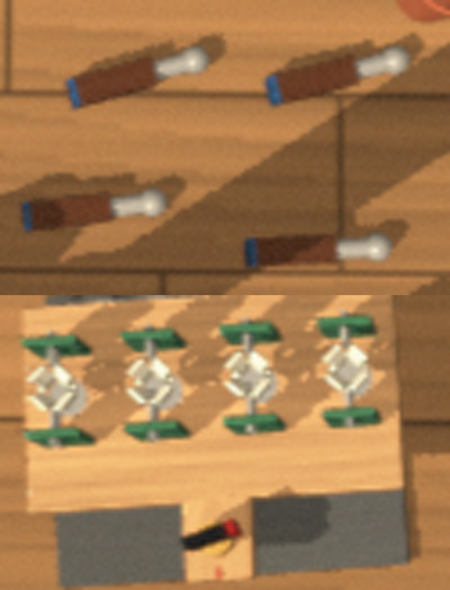

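```bash
python3 - <<'E'
from h import *
np.set_printoptions(precision=4,suppress=True)
C=cam('top')
pa=lambda u,v:(275+u/3.6,140+v/3.6); pb=lambda u,v:(115+u/3.6,130+(v-295)/3.6)
for b,h in(((192,61),(73,92)),((397,61),(274,89)),((152,204),(27,215)),((377,248),(250,252))):
    B=ray('top',pa(*b),.013,C);H=ray('top',pa(*h),.013,C);d=H-B;print('post ball',B,'head',H,'len',np.linalg.norm(d),'yaw',np.arctan2(d[1],d[0]))
a=ray('top',pb(57,388),.1,C);d=ray('top',pb(347,372),.1,C);l=a-d
print('a',a,'d',d,np.linalg.norm(l),'board y dir ang',np.arctan2(l[1],l[0])-np.pi/2)
for z in(.09,.1):
    r=ray('top',pb(235,528),z,C);k=ray('top',pb(186,543),z,C);v=r-k;print('screw',(r+k)/2,np.linalg.norm(v),np.arctan2(v[1],v[0]))
print('tick',ray('top',pb(219,573),.06,C),'hingeR',ray('top',pb(392,296),.055,C),ray('top',pb(22,310),.055,C),ray('top',pb(404,490),.065,C),ray('top',pb(28,510),.065,C))
E
```

```text
post ball [ 0.6123 -0.2305  0.013 ] head [ 0.5829 -0.1216  0.013 ] len 0.1128077731781103 yaw 1.8343865875943581
post ball [ 0.6137 -0.4184  0.013 ] head [ 0.587  -0.3055  0.013 ] len 0.11597950434885239 yaw 1.802831385468915
post ball [ 0.4809 -0.1939  0.013 ] head [ 0.47   -0.0801  0.013 ] len 0.11426843865189658 yaw 1.6660716845037362
post ball [ 0.4424 -0.3985  0.013 ] head [ 0.4379 -0.283   0.013 ] len 0.11559164759696716 yaw 1.609645703950922
a [0.5984 0.3916 0.1   ] d [0.6141 0.1434 0.1   ] 0.24866831218734733 board y dir ang 0.06333505644593562
screw [0.4733 0.2596 0.09  ] 0.04379649630994719 -1.2645911937501655
screw [0.4729 0.2574 0.1   ] 0.04345686156338645 -1.2645911937501644
tick [0.4419 0.2582 0.06  ] hingeR [0.6897 0.1105 0.055 ] [0.6745 0.4395 0.055 ] [0.5157 0.0965 0.065 ] [0.4957 0.4255 0.065 ]
```

jog_arm --hand '[0.085,0.085,0.085,0.085,0.085]' --pt "0.0154 0.05 0" --pt "0.0154 0.05 0" --pt "0.0154 0.05 0" --pt "0.0154 0.05 0" --pt "0.0154 0.05 0" --yaw '[0.095,0.095,0.095,0.095,0.095]'

```text
time_s: 0.72
position: [0.3187, -0.2424, 0.2482]
tool_rot: [[0.596, 0.803, -0.0], [0.803, -0.596, 0.0], [0.0, -0.0, -1.0]]
ft_force: [0.6, -1.5, -0.1]
grip_width: 0.0849
gripper_force: 0.0
```

jog_arm --hand '[0.085,0.085,0.085,0.085,0.085]' --pt "0.0154 0.05 0" --pt "0.0154 0.05 0" --pt "0.0154 0.05 0" --pt "0.0154 0.05 0" --pt "0.0154 0.05 0" --yaw '[0.095,0.095,0.095,0.095,0.095]'

```text
time_s: 1.35
position: [0.3957, 0.0077, 0.2483]
tool_rot: [[0.162, 0.987, 0.0], [0.987, -0.162, -0.0], [-0.0, 0.0, -1.0]]
ft_force: [1.1, 0.0, -0.1]
grip_width: 0.0848
gripper_force: 0.0
```

jog_arm --hand '[0.06,0.06,0.05,0.05,0.05]' --pt "0.0154 0.05 0" --pt "0.0154 0.05 0" --pt "0.0154 0.05 0" --pt "0.0154 0.05 0" --pt "0.0154 0.05 0" --yaw '[0.095,0.095,0.095,0.095,0.095]'

```text
time_s: 1.98
position: [0.4727, 0.2577, 0.248]
tool_rot: [[-0.307, 0.952, -0.0], [0.952, 0.307, -0.0], [-0.0, -0.0, -1.0]]
ft_force: [0.2, 0.4, 0.3]
grip_width: 0.0499
gripper_force: 0.0
```

```bash
python3 - <<'E'
from h import *
save('wrist','w0.png',None,1.5)
c,p,R=cam('wrist');np.savez('pics/w0.npz',p=p,R=R)
o=env.observe();R=np.array(o['tool_rot']);print(o['position'],np.arctan2(R[1,1],R[0,1]),o['time_s'],o['q'],proj('wrist',[.473,.2585,.0945]))
E
```

```text
[0.47357224 0.26211649 0.24753952] 0.3189274778741047 2.025 [16.36864498 20.93836962 75.84157568  0.12764989 83.19163865 -1.91969061] [253.61074961 182.53388569]
```

View pics/w0.png

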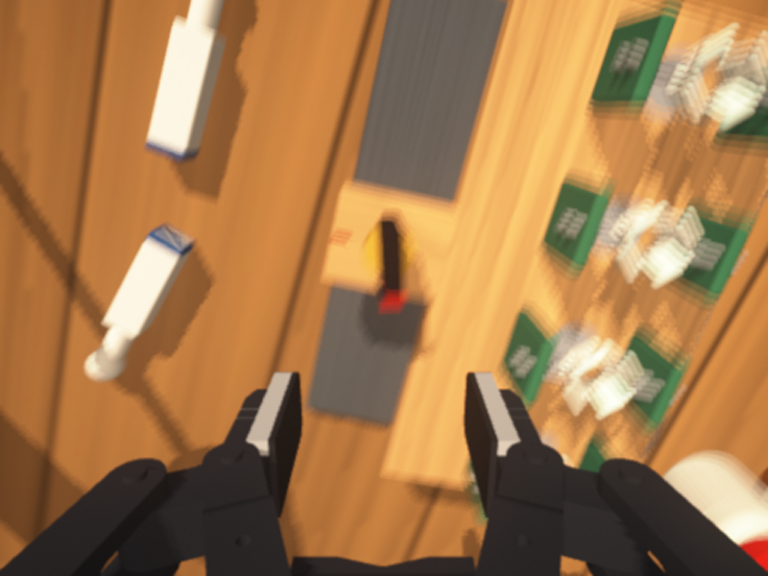

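The wing is at (390,262) in the 1.5x wrist view, red end at the bottom, lined up between the fingers. The arm was still settling, so I'll measure again at rest by colour.

```bash
python3 - <<'E'
from h import *
C=cam('wrist'); im=env.get_image('wrist'); cv2.imwrite('pics/raw_w1.png',im[...,::-1])
r,g,b=[im[...,i].astype(int) for i in range(3)]
sub=np.zeros(r.shape,bool); sub[120:235,225:300]=1
m=(sub&(((r<70)&(g<50)&(b<50))|((r>140)&(g<60)&(b<60)))).astype(np.uint8)
n,l,s,c=cv2.connectedComponentsWithStats(m); k=1+s[1:,4].argmax(); print(s[1:,:],c[1:])
ys,xs=np.where(l==k); rect=cv2.minAreaRect(np.c_[xs,ys].astype(np.float32));print(rect)
for z in(.0945,.1065): print(z,ray('wrist',rect[0],z,C))
o=env.observe();R=np.array(o['tool_rot']);print(o['position'],np.arctan2(R[1,1],R[0,1]))
red=sub&(r>140)&(g<60)&(b<60); y,x=np.where(red); print('red',x.mean(),y.mean(),ray('wrist',(x.mean(),y.mean()),.1065,C))
blk=sub&(r<70)&(g<50)&(b<50); y,x=np.where(blk); print('blk',x.mean(),y.mean(),ray('wrist',(x.mean(),y.mean()),.1,C))
E
```

```text
[[248 154  16  61 751]
 [225 167   1   1   1]] [[254.56857523 185.35419441]
 [225.         167.        ]]
((255.5, 184.0), (60.0, 15.0), 90.0)
0.0945 [0.47491476 0.25777385 0.0945    ]
0.1065 [0.47373914 0.26124568 0.1065    ]
[0.47291515 0.25952029 0.24735392] 0.3150794063682301
red 255.34848484848484 209.8181818181818 [0.48062768 0.24002171 0.1065    ]
blk 254.3548387096774 180.11612903225807 [0.47243168 0.26224184 0.1       ]
```

jog_arm --hand '[0.05,0.05,0.05,0.05,0.05]' --pt "0.0015 0 -0.035" --pt "0 0 -0.035" --pt "0 0 -0.035" --pt "0 0 -0.03" --pt "0 0 -0.02" --yaw '[0,0,0,0,0]' --grip_force 60

```text
time_s: 2.7
position: [0.4735, 0.2552, 0.0918]
tool_rot: [[-0.303, 0.953, -0.002], [0.953, 0.303, -0.001], [-0.0, -0.002, -1.0]]
ft_force: [0.5, 0.1, -0.4]
grip_width: 0.0497
gripper_force: 0.0
```

jog_arm --hand '[0.03,0.01,0,0,0]' --pt "0 0 0" --pt "0 0 0" --pt "0 0 0" --pt "0 0 0" --pt "0 0 0" --yaw '[0,0,0,0,0]'

```text
time_s: 3.32
position: [0.4744, 0.2557, 0.0933]
tool_rot: [[-0.304, 0.953, 0.001], [0.953, 0.304, -0.0], [-0.0, 0.0, -1.0]]
ft_force: [4.8, -1.1, -11.8]
grip_width: 0.0261
gripper_force: 59.7
```

The grip stopped at 26 mm instead of 12, so the tips probably took the brass boss under the wing. I'll reopen, rise a little and grip again.

jog_arm --hand '[0.05,0.05,0.05,0.05,0.05]' --pt "0 0 0" --pt "0 0 0" --pt "0 0.003 0.009" --pt "0 0 0" --pt "0 0 0" --yaw '[0,0,0,0,0]'

```text
time_s: 3.95
position: [0.474, 0.259, 0.1025]
tool_rot: [[-0.304, 0.953, 0.0], [0.953, 0.304, 0.0], [-0.0, 0.0, -1.0]]
ft_force: [-0.1, 0.2, 0.4]
grip_width: 0.0499
gripper_force: 0.0
```

jog_arm --hand '[0.03,0.01,0,0,0]' --pt "0 0 0" --pt "0 0 0" --pt "0 0 0" --pt "0 0 0" --pt "0 0 0" --yaw '[0,0,0,0,0]'

```text
time_s: 4.58
position: [0.4743, 0.259, 0.1023]
tool_rot: [[-0.304, 0.953, 0.0], [0.953, 0.304, 0.0], [0.0, 0.0, -1.0]]
ft_force: [3.9, 1.6, -1.7]
grip_width: 0.0109
gripper_force: 58.9
```

jog_arm --hand '[0,0,0,0,0]' --pt "-0.0002 0 -0.0011" --pt "-0.0002 0 -0.0011" --pt "-0.0002 0 -0.0011" --pt "-0.0002 0 -0.0011" --pt "-0.0002 0 -0.0011" --yaw '[-0.182,-0.182,-0.182,-0.182,-0.182]'

```text
time_s: 5.2
position: [0.4716, 0.2589, 0.0964]
tool_rot: [[0.57, 0.822, -0.004], [0.822, -0.57, -0.001], [-0.003, -0.003, -1.0]]
ft_force: [-3.7, 3.6, -2.3]
grip_width: 0.0108
gripper_force: 58.3
```

jog_arm --hand '[0,0,0,0,0]' --pt "-0.0002 0 -0.0011" --pt "-0.0002 0 -0.0011" --pt "-0.0002 0 -0.0011" --pt "-0.0002 0 -0.0011" --pt "-0.0002 0 -0.0011" --yaw '[-0.182,-0.182,-0.182,-0.182,-0.182]'

```text
time_s: 5.82
position: [0.4698, 0.26, 0.0903]
tool_rot: [[0.999, 0.054, -0.005], [0.054, -0.999, 0.001], [-0.005, -0.002, -1.0]]
ft_force: [-5.8, 10.8, -4.8]
grip_width: 0.0105
gripper_force: 58.3
```

jog_arm --hand '[0,0,0.03,0.05,0.05]' --pt "0 0 0" --pt "0 0 0" --pt "0 0 0" --pt "0 0 0" --pt "0 0 0" --yaw '[0,0,0,0,0]'

```text
time_s: 6.45
position: [0.4723, 0.2587, 0.0915]
tool_rot: [[0.998, 0.06, 0.0], [0.06, -0.998, -0.0], [0.0, 0.0, -1.0]]
ft_force: [0.6, 0.3, 0.1]
grip_width: 0.0495
gripper_force: 0.0
```

jog_arm --hand '[0.05,0.05,0.05,0.05,0.05]' --pt "0 0 0.0" --pt "0 0 0.05" --pt "0 0 0.05" --pt "0 0 0.05" --pt "0 0 0" --yaw '[0,0,0,0,0]'

```text
time_s: 7.08
position: [0.4732, 0.2592, 0.2451]
tool_rot: [[0.998, 0.06, 0.008], [0.06, -0.998, 0.002], [0.008, -0.002, -1.0]]
ft_force: [0.2, -0.2, 0.3]
grip_width: 0.0499
gripper_force: 0.0
```

```bash
python3 - <<'E'
from h import *
save('wrist','w2.png',None,1.5)
o=env.observe();R=np.array(o['tool_rot']);print(o['position'],np.arctan2(R[1,1],R[0,1]),o['time_s'])
c,p,R=cam('wrist');np.savez('pics/w2.npz',p=p,R=R)
E
```

```text
[0.47240692 0.2589579  0.24260602] -1.5110980941379077 7.125
```

View pics/w2.png

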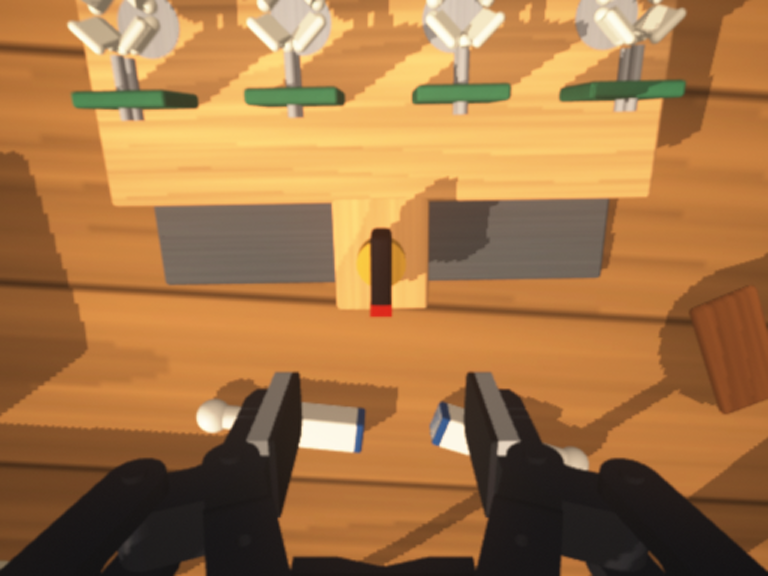

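The red end of the wing points at the tongue's front end and the wing is parallel to the tongue, so the board is level. Next I'll measure the seats from the green blocks, with the camera over the collets.

jog_arm --hand '[0.05,0.05,0.05,0.05,0.05]' --pt "0.03 0 0.05" --pt "0.03 0 0.05" --pt "0 0 0" --pt "0 0 0" --pt "0 0 0" --yaw '[0,0,0,0,0]'

```text
time_s: 7.75
position: [0.5314, 0.2589, 0.3396]
tool_rot: [[0.998, 0.06, -0.003], [0.06, -0.998, -0.001], [-0.004, 0.001, -1.0]]
ft_force: [-0.2, -0.3, -0.1]
grip_width: 0.0497
gripper_force: 0.0
```

```bash
python3 - <<'E'
from h import *
np.set_printoptions(precision=4,suppress=True)
C=cam('wrist'); im=env.get_image('wrist'); cv2.imwrite('pics/w3.png',im[...,::-1])
np.savez('pics/w3.npz',p=C[1],R=C[2])
c,p,R=C
# rectify onto plane z=.105 : 0.5mm px, x 0.5..0.75, y .05..0.5
def rect(z):
    U=np.float32([ray('wrist',q,z,C)[:2] for q in((0,0),(511,0),(511,383),(0,383))])
    D=np.float32([((.46-y)/.0005,(.72-x)/.0005) for x,y in U])
    return cv2.warpPerspective(im,cv2.getPerspectiveTransform(np.float32([(0,0),(511,0),(511,383),(0,383)]),D),(800,500))
w=rect(.105); cv2.imwrite('pics/rect.png',w[...,::-1])
h=cv2.cvtColor(w,cv2.COLOR_RGB2HSV); m=cv2.inRange(h,(60,80,20),(90,255,255))
n,l,s,ce=cv2.connectedComponentsWithStats(m)
for i in range(1,n):
    if s[i,4]>150:
        ys,xs=np.where(l==i); r=cv2.minAreaRect(np.c_[xs,ys].astype(np.float32)); print(s[i],r, 'xy',.72-r[0][1]*.0005,.46-r[0][0]*.0005)
print(env.observe()['position'])
E
```

```text
[ 579  121   89   19 1013] ((622.93798828125, 130.7551727294922), (12.7890043258667, 88.44343566894531), 85.2363510131836) xy 0.6546224136352539 0.148531005859375
[414 135  87  18 919] ((456.8264465332031, 143.2440948486328), (11.504475593566895, 86.59034729003906), 85.60128784179688) xy 0.6483779525756835 0.23158677673339845
[ 249  148   86   18 1028] ((291.5158996582031, 156.19871520996094), (13.476943016052246, 85.68624877929688), 85.42607879638672) xy 0.6419006423950195 0.31424205017089846
[  83  161   85   17 1033] ((125.02375793457031, 169.30076599121094), (13.772934913635254, 84.68386840820312), 85.48600769042969) xy 0.6353496170043945 0.39748812103271486
[0.5314 0.2589 0.34  ]
```

View pics/rect.png

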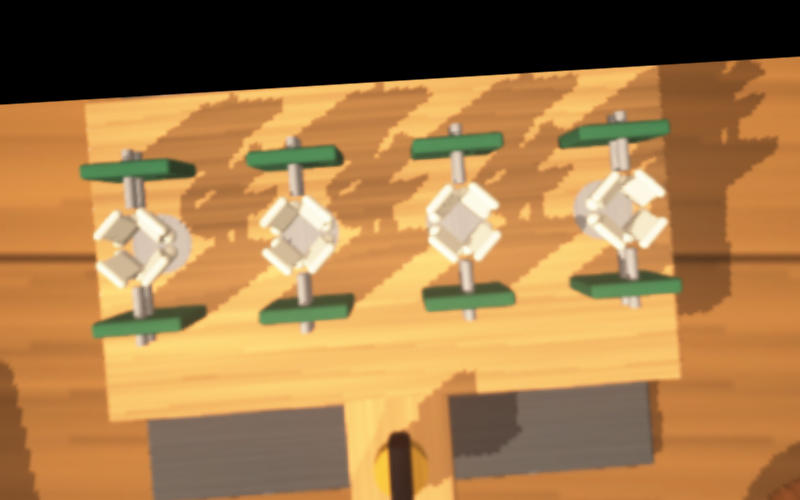

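The rectified view (0.5 mm per pixel, plane z=0.105) shows the jaw centres at about (135,247), (297,234), (463,222) and (627,208). The rear green block tops were found but the front ones were not, so I'll refine with both in the same picture.

```bash
python3 - <<'E'
from h import *
np.set_printoptions(precision=4,suppress=True)
w=cv2.imread('pics/rect.png'); h=cv2.cvtColor(w,cv2.COLOR_BGR2HSV)
m=cv2.inRange(h,(55,60,20),(100,255,255)); n,l,s,ce=cv2.connectedComponentsWithStats(m)
for i in range(1,n):
    if s[i,4]>200:
        v=h[...,2][l==i]; t,_=cv2.threshold(v.reshape(-1,1),0,255,cv2.THRESH_OTSU)
        ys,xs=np.where((l==i)&(h[...,2]>t)); r=cv2.minAreaRect(np.c_[xs,ys].astype(np.float32)); print(s[i],t,np.round(r[0],1),np.round(r[1],1),round(r[2],1))
# jaws: white mask
for u,v in((135,247),(297,234),(463,222),(627,208)):
    a=h[v-52:v+52,u-42:u+42]; mm=cv2.inRange(a,(10,0,170),(40,75,255)); ys,xs=np.where(mm>0); print('jaw',(xs.min()+xs.max())/2+u-42,(ys.min()+ys.max())/2+v-52,xs.max()-xs.min(),ys.max()-ys.min(),np.median(xs)+u-42,np.median(ys)+v-52)
cv2.imwrite('pics/rz.png',cv2.resize(w[100:350,70:340],None,fx=2.2,fy=2.2))
E
```

```text
[ 562  121  106   25 1450] 119.0 [623.1 130.4] [12.4 88.6] 86.0
[ 413  134   88   23 1236] 123.0 [456.5 143.3] [12.4 87.9] 85.3
[ 248  147   88   21 1286] 119.0 [290.5 155.7] [13.3 85.6] 85.8
[  82  160   89   21 1279] 116.0 [124.  169.3] [13.2 84.7] 85.2
[593 280  87  16 803] 136.0 [635.5 289. ] [ 8.8 85.4] 85.4
[456 295  56  11 334] 145.0 [483.  301.1] [ 5.6 54.4] 85.9
[263 308  82  13 585] 145.0 [303.1 315.3] [ 6.8 80.6] 85.2
[ 95 320  83  16 814] 137.0 [136.  328.2] [ 8.6 82.7] 85.2
jaw 135.0 246.5 82 103 141.0 245.0
jaw 298.5 233.5 77 103 299.0 234.0
jaw 462.5 221.5 73 103 461.0 222.0
jaw 625.5 207.5 81 103 622.0 210.0
```

View pics/rz.png

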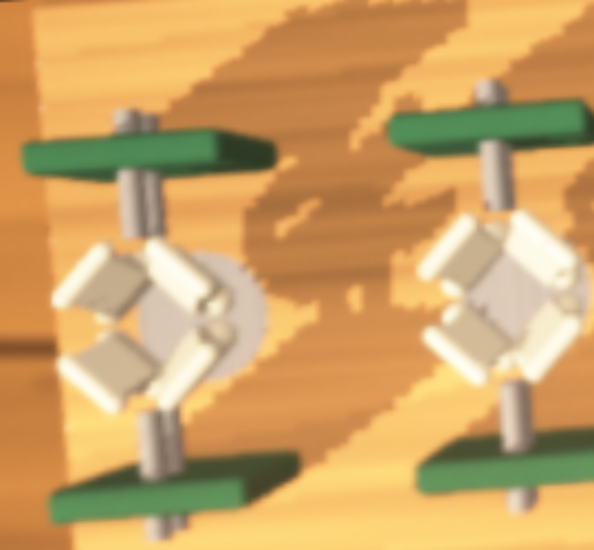

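Seats, from the midpoints of the block tops with the 84 mm spacing as scale: a (.5956,.3958), b (.6021,.3120), c (.6087,.2283), d (.6152,.1445), board yaw 0.078. Now I'll go above the first post, the one with its ball at (472,295).

jog_arm --hand '[0.05,0.05,0.06,0.06,0.06]' --pt "-0.006 -0.0353 -0.01" --pt "-0.006 -0.0353 -0.01" --pt "-0.006 -0.0353 -0.01" --pt "-0.006 -0.0353 -0.01" --pt "-0.006 -0.0353 -0.01" --yaw '[0.1606,0.1606,0.1606,0.1606,0.1606]'

```text
time_s: 8.43
position: [0.5012, 0.0815, 0.2904]
tool_rot: [[0.646, 0.763, -0.001], [0.763, -0.646, 0.0], [-0.001, -0.001, -1.0]]
ft_force: [0.2, 1.1, 0.1]
grip_width: 0.0599
gripper_force: 0.0
```

jog_arm --hand '[0.06,0.06,0.06,0.06,0.06]' --pt "-0.006 -0.0353 -0.01" --pt "-0.006 -0.0353 -0.01" --pt "-0.006 -0.0353 -0.01" --pt "-0.006 -0.0353 -0.01" --pt "-0.006 -0.0353 -0.01" --yaw '[0.1606,0.1606,0.1606,0.1606,0.1606]'

```text
time_s: 9.05
position: [0.4713, -0.0948, 0.2405]
tool_rot: [[-0.1, 0.995, -0.001], [0.995, 0.1, 0.0], [0.0, -0.001, -1.0]]
ft_force: [0.2, -0.5, 0.5]
grip_width: 0.0601
gripper_force: 0.0
```

jog_arm --hand '[0.06,0.06,0.06,0.06,0.06]' --pt "0 0 0" --pt "0 0 0" --pt "0 0 0" --pt "0 0 0" --pt "0 0 0" --yaw '[0,0,0,0,0]'

```text
time_s: 9.68
position: [0.4722, -0.0937, 0.2414]
tool_rot: [[-0.095, 0.995, 0.0], [0.995, 0.095, -0.0], [-0.0, 0.0, -1.0]]
ft_force: [-0.3, -0.2, -0.9]
grip_width: 0.0604
gripper_force: 0.0
```

```bash
cat >> h.py <<'E'
def post(f=None):
    """dark post body + blue band under the hand, seen by the wrist camera: body's top face at z=.026"""
    o=env.observe(); C=cam('wrist'); im=env.get_image('wrist')
    if f: cv2.imwrite('pics/'+f,cv2.resize(im[...,::-1],None,fx=1.5,fy=1.5))
    S=.0005; P=np.array(o['position']); K=np.float32([(0,0),(511,0),(511,383),(0,383)])
    D=np.float32([((P[1]+.15-y)/S,(P[0]+.15-x)/S) for x,y,_ in (ray('wrist',q,.026,C) for q in K)])
    w=cv2.warpPerspective(im,cv2.getPerspectiveTransform(K,D),(600,600)); h=cv2.cvtColor(w,cv2.COLOR_RGB2HSV)
    if f: cv2.imwrite('pics/rect_'+f,w[...,::-1])
    n,l,s,c=cv2.connectedComponentsWithStats(cv2.inRange(h,(100,110,30),(125,255,255)))
    for i in range(1,n):
        if 60<s[i,4]<4000:
            ys,xs=np.where(l==i); r=cv2.minAreaRect(np.c_[xs,ys].astype(np.float32))
            print('blue',s[i,4],'xy',np.round([P[0]+.15-r[0][1]*S,P[1]+.15-r[0][0]*S],4),'mm',np.round(np.array(r[1])*.5,1),round(r[2],1))
    n,l,s,c=cv2.connectedComponentsWithStats(cv2.inRange(h,(0,80,20),(12,220,125)))
    for i in range(1,n):
        if 2500<s[i,4]<20000:
            ys,xs=np.where(l==i); r=cv2.minAreaRect(np.c_[xs,ys].astype(np.float32))
            print('wood',s[i,4],'xy',np.round([P[0]+.15-r[0][1]*S,P[1]+.15-r[0][0]*S],4),'mm',np.round(np.array(r[1])*.5,1),round(r[2],1))
    R=np.array(o['tool_rot']); print('tcp',np.round(P,4),'phi',np.arctan2(R[1,1],R[0,1]),'t',o['time_s'],'w',o['grip_width'])
E
python3 -c "
from h import *
post('p1.png')"
```

```text
blue 950 xy [ 0.5789 -0.1199] mm [28.5 11.5] 90.0
blue 481 xy [ 0.4698 -0.0781] mm [23.3  5.3] 83.4
blue 954 xy [ 0.3671 -0.1189] mm [13.  25.8] 21.2
wood 2563 xy [ 0.5659 -0.2141] mm [19.3 56. ] 74.7
wood 2981 xy [ 0.4721 -0.1002] mm [26.3 41.6] 84.3
tcp [ 0.4722 -0.0937  0.2414] phi 0.0954376684713311 t 9.675 w 0.06036759177220687
```

View pics/p1.png

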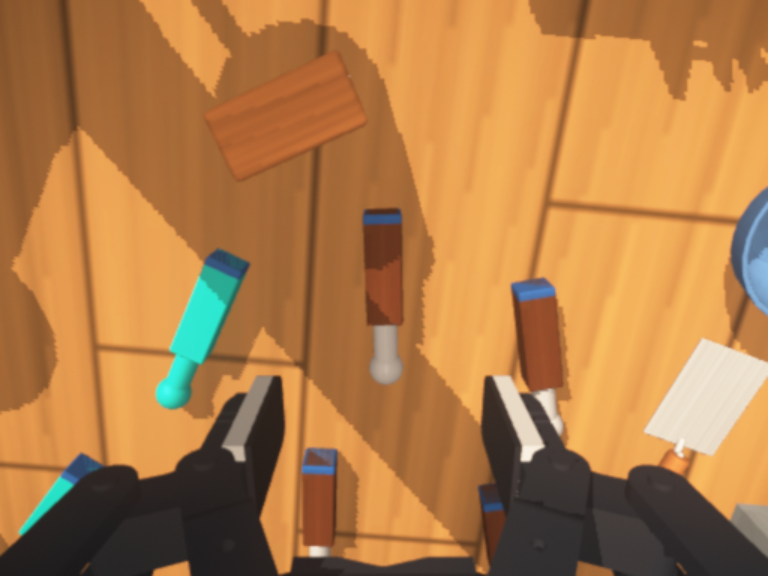

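The dark post is centred in the picture: band at (382,217), ball at (386,368). The turquoise look-alike is at (205,320), and the other dark posts are at the bottom and right. I'll grip near the head and lift with a light grip so that it swings upright.

jog_arm --hand '[0.06,0.06,0.06,0.06,0.06]' --pt "-0.0012 0.004 -0.05" --pt "0 0 -0.06" --pt "0 0 -0.06" --pt "0 0 -0.04" --pt "0 0 -0.011" --yaw '[0,0,0,0,0]' --grip_force 20

```text
time_s: 10.35
position: [0.4702, -0.0897, 0.0187]
tool_rot: [[-0.095, 0.995, -0.003], [0.995, 0.095, 0.002], [0.002, -0.003, -1.0]]
ft_force: [0.8, 0.2, 0.4]
grip_width: 0.0598
gripper_force: 0.0
```

jog_arm --hand '[0.05,0.03,0.01,0.01,0.01]' --pt "0 0 0" --pt "0 0 0" --pt "0 0 0" --pt "0 0 0" --pt "0 0 0" --yaw '[0,0,0,0,0]'

```text
time_s: 10.98
position: [0.4718, -0.0904, 0.0218]
tool_rot: [[-0.095, 0.995, 0.003], [0.995, 0.095, -0.001], [-0.002, 0.003, -1.0]]
ft_force: [-0.7, 1.1, 7.9]
grip_width: 0.0257
gripper_force: 19.7
```

jog_arm --hand '[0.01,0.01,0.01,0.01,0.01]' --pt "0 0 0.025" --pt "0 0 0.025" --pt "0 0 0.025" --pt "0 0 0.025" --pt "0 0 0.03" --yaw '[0,0,0,0,0]'

```text
time_s: 11.6
position: [0.4706, -0.0899, 0.1517]
tool_rot: [[-0.095, 0.995, 0.0], [0.995, 0.095, 0.0], [0.0, 0.0, -1.0]]
ft_force: [0.3, -0.5, -1.7]
grip_width: 0.0255
gripper_force: 21.0
```

```bash
python3 -c "
from h import *
o=env.observe();print(o['position'],o['wrist_torque'],o['ft_force'],o['grip_width'])
a=env.get_image('wrist');b=env.get_image('scene')
cv2.imwrite('pics/g1.png',np.hstack([a,b])[...,::-1][:,:,:][::1,::1] if 0 else cv2.resize(np.hstack([a,b])[...,::-1],(800,300)))"
```

```text
[ 0.47055539 -0.08988501  0.15166994] [ 0.06957794 -0.01436318 -0.00233768] [ 0.2576498  -0.5477336  -1.70423019] 0.02549886113749991
```

View pics/g1.png

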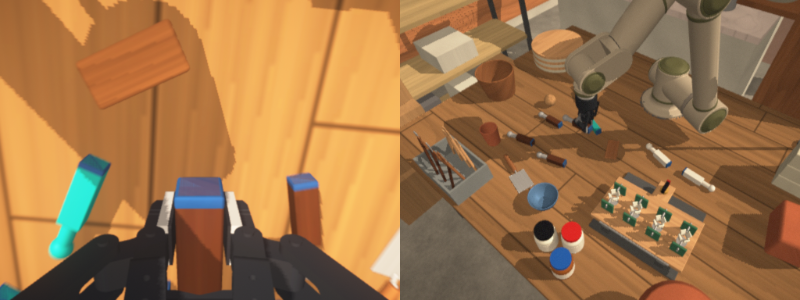

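The wrist torque of 0.07 N m and the view show the post held nearly level; even 20 N is too tight for it to swing. I'll go low, where a drop does no harm, and see whether a finger position close to the post's width gives a lighter grip.

jog_arm --hand '[0.01,0.01,0.01,0.01,0.0253]' --pt "0 0 -0.03" --pt "0 0 -0.04" --pt "0 0 -0.03" --pt "0 0 -0.01" --pt "0 0 0" --yaw '[0,0,0,0,0]' --grip_force 20

```text
time_s: 12.32
position: [0.4708, -0.09, 0.0402]
tool_rot: [[-0.095, 0.995, -0.001], [0.995, 0.095, 0.0], [0.0, -0.001, -1.0]]
ft_force: [0.3, 0.3, -1.3]
grip_width: 0.0254
gripper_force: 21.0
```

jog_arm --hand '[0.0253,0.0253,0.0253,0.0253,0.0253]' --pt "0 0 0" --pt "0 0 0" --pt "0 0 0" --pt "0 0 0" --pt "0 0 0" --yaw '[0,0,0,0,0]'

```text
time_s: 12.95
position: [0.4709, -0.0901, 0.0404]
tool_rot: [[-0.095, 0.995, 0.0], [0.995, 0.095, -0.0], [-0.0, 0.0, -1.0]]
ft_force: [-0.1, -0.5, -1.4]
grip_width: 0.0257
gripper_force: 21.0
```

```bash
python3 -c "
from h import *
o=env.observe();print(o['position'],o['wrist_torque'],o['ft_force'],o['grip_width'],o['gripper_force'])"
```

```text
[ 0.47090396 -0.09009281  0.04038564] [ 0.01540421 -0.01483677  0.05266394] [-0.07185593 -0.48774068 -1.39395526] 0.025737867559577923 21.04108303785324
```

```bash
cat >> h.py <<'E'
from scipy.optimize import minimize
def held(f=None,log=True):
    """fit the blue head end (26x26x5.5 box) of the held post in the tool x-z plane: tilt (0 upright, 90 lying, ball toward -toolx), head-top centre in tool x,z"""
    c=env.calibration('wrist'); H=np.array(c['hand_eye']); im=env.get_image('wrist')
    if f: cv2.imwrite('pics/'+f,im[...,::-1])
    h=cv2.cvtColor(im,cv2.COLOR_RGB2HSV); m=cv2.inRange(h,(105,60,30),(135,255,255)); m[:, :190]=0; m[:,320:]=0; m[:100]=0
    n,l,s,ce=cv2.connectedComponentsWithStats(m); k=1+s[1:,4].argmax(); m=((l==k)*255).astype(np.uint8)
    def poly(p):
        t,x,z,y=p; a=np.array([np.sin(t),0,-np.cos(t)]); n=np.array([np.cos(t),0,np.sin(t)]); P=[]
        for d in(0,-.0055):
            for u in(-.013,.013):
                for v in(-.013,.013): P.append(np.array([x,y,z])+a*d+n*u+np.array([0,v,0]))
        q=(np.array(P)-H[:3,3])@H[:3,:3]; return cv2.convexHull(np.float32(np.c_[c['fx']*q[:,0]/q[:,2]+c['cx'],c['fy']*q[:,1]/q[:,2]+c['cy']]))
    def cost(p):
        w=np.zeros(m.shape,np.uint8); cv2.fillConvexPoly(w,np.round(poly(p)*16).astype(np.int32),255,cv2.LINE_AA,4)
        w=w/255.; M=m/255.; return 1-np.minimum(w,M).sum()/np.maximum(w,M).sum()
    best=min((minimize(cost,[t0,x0,z0,0],method='Nelder-Mead',options=dict(initial_simplex=np.array([t0,x0,z0,0])+np.vstack([np.zeros(4),np.diag([.2,.008,.008,.004])]),maxiter=600)) for t0 in(0.,.5,1.,1.5) for x0,z0 in((0,-.013),(.012*np.sin(t0),-.012*np.cos(t0)))),key=lambda r:r.fun)
    o=env.observe()
    if log: print('tilt %.1f deg, head x %.4f z %.4f y %.4f, misfit %.3f'%(np.degrees(best.x[0]),*best.x[1:],best.fun),s[k],'tcp',np.round(o['position'],4),'t %.2f w %.4f F %.1f'%(o['time_s'],o['grip_width'],o['gripper_force']),'ft',np.round(o['ft_force'],1))
    return best.x
E
python3 -c "
from h import *
held()"
```

```text
tilt 91.1 deg, head x 0.0115 z 0.0143 y -0.0004, misfit 0.019 [ 222  228   66   39 2386] tcp [ 0.4709 -0.0901  0.0403] t 13.00 w 0.0252 F 21.0 ft [ 0.6  0.4 -1.8]
```

jog_arm --hand '[0.0257,0.0257,0.0257,0.0257,0.0257]' --pt "0 0 0" --pt "0 0 0" --pt "0 0 0" --pt "0 0 0" --pt "0 0 0" --yaw '[0,0,0,0,0]'

```text
time_s: 13.62
position: [0.4709, -0.0901, 0.0403]
tool_rot: [[-0.095, 0.995, 0.0], [0.995, 0.095, 0.0], [0.0, 0.0, -1.0]]
ft_force: [-0.2, 0.4, -1.3]
grip_width: 0.0258
gripper_force: 12.3
```

```bash
python3 -c "
from h import *
held()"
```

```text
tilt 120.7 deg, head x 0.0064 z 0.0120 y -0.0003, misfit 0.139 [ 222  228   66   39 1188] tcp [ 0.4709 -0.0901  0.0403] t 13.68 w 0.0258 F 12.3 ft [ 0.8 -0.3 -1. ]
```

The force follows the finger setting (12 N at 0.0257), so a light pinch is possible. I'll raise the post, then ease the grip so that it swings down about the pads.

jog_arm --hand '[0.02,0.02,0.02,0.02,0.02]' --pt "0 0 0" --pt "0 0 0.03" --pt "0 0 0.04" --pt "0 0 0.03" --pt "0 0 0.01" --yaw '[0,0,0,0,0]'

```text
time_s: 14.3
position: [0.4713, -0.0902, 0.1517]
tool_rot: [[-0.095, 0.995, 0.002], [0.995, 0.095, -0.001], [-0.001, 0.002, -1.0]]
ft_force: [-0.1, 0.8, -1.1]
grip_width: 0.0256
gripper_force: 22.3
```

jog_arm --hand '[0.0257,0.0258,0.0258,0.0258,0.0258]' --pt "0 0 0" --pt "0 0 0" --pt "0 0 0" --pt "0 0 0" --pt "0 0 0" --yaw '[0,0,0,0,0]'

```text
time_s: 14.92
position: [0.4709, -0.0901, 0.1501]
tool_rot: [[-0.095, 0.995, -0.0], [0.995, 0.095, 0.0], [0.0, -0.0, -1.0]]
ft_force: [0.6, 0.0, -1.1]
grip_width: 0.0257
gripper_force: 8.2
```

```bash
sed -i 's/(105,60,30),(135,255,255)/(103,40,25),(140,255,255)/' h.py; python3 -c "
from h import *
held()"
```

```text
tilt 90.3 deg, head x 0.0126 z 0.0127 y -0.0004, misfit 0.020 [ 222  227   66   40 2463] tcp [ 0.4709 -0.0901  0.1502] t 14.97 w 0.0258 F 8.2 ft [-0.3 -0.5 -1.7]
```

jog_arm --hand '[0.02585,0.02585,0.02585,0.0259,0.0259]' --pt "0 0 0" --pt "0 0 0" --pt "0 0 0" --pt "0 0 0" --pt "0 0 0" --yaw '[0,0,0,0,0]'

```text
time_s: 15.6
position: [0.4709, -0.0901, 0.1503]
tool_rot: [[-0.095, 0.995, -0.0], [0.995, 0.095, 0.0], [0.0, -0.0, -1.0]]
ft_force: [0.1, 0.4, -0.7]
grip_width: 0.0258
gripper_force: 4.0
```

```bash
python3 -c "
from h import *
held()"
```

```text
tilt 37.3 deg, head x 0.0109 z -0.0012 y -0.0004, misfit 0.061 [ 222  227   67   67 4216] tcp [ 0.4709 -0.09    0.1503] t 15.65 w 0.0258 F 4.0 ft [ 0.7 -0.  -1.1]
```

jog_arm --hand '[0.0259,0.0259,0.02592,0.02592,0.02592]' --pt "0 0 0" --pt "0 0 0" --pt "0 0 0" --pt "0 0 0" --pt "0 0 0" --yaw '[0,0,0,0,0]'

```text
time_s: 16.27
position: [0.4709, -0.0901, 0.1503]
tool_rot: [[-0.095, 0.995, 0.0], [0.995, 0.095, 0.0], [0.0, 0.0, -1.0]]
ft_force: [0.5, -0.6, -1.0]
grip_width: 0.026
gripper_force: 3.2
```

```bash
python3 -c "
from h import *
held()"
```

```text
tilt 49.7 deg, head x 0.0119 z -0.0013 y -0.0004, misfit 0.204 [ 222  227   67   68 3588] tcp [ 0.4709 -0.0901  0.1503] t 16.32 w 0.0257 F 3.2 ft [-0.5 -0.1 -1.5]
```

```bash
python3 -c "
from h import *
save('wrist','g2.png',(150,180,360,384),2)"
```

```text
(no output)
```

View pics/g2.png

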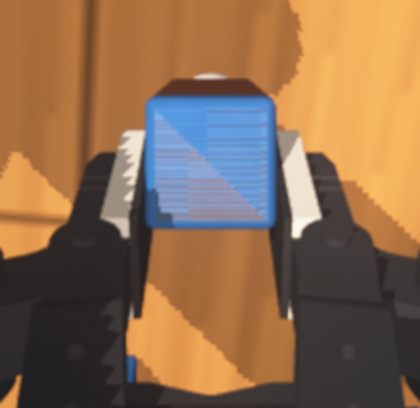

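The end face is seen square-on, with the ball peeping out beyond it at (208,75), so the post has swung to about 30° from upright. I'll ease the grip slightly more and make the mask robust to the glare.

jog_arm --hand '[0.02594,0.02594,0.02595,0.02595,0.0259]' --pt "0 0 0" --pt "0 0 0" --pt "0 0 0" --pt "0 0 0" --pt "0 0 0" --yaw '[0,0,0,0,0]'

```text
time_s: 17.0
position: [0.4709, -0.0901, 0.1503]
tool_rot: [[-0.095, 0.995, -0.0], [0.995, 0.095, 0.0], [0.0, -0.0, -1.0]]
ft_force: [0.0, -0.3, -1.3]
grip_width: 0.0262
gripper_force: 2.4
```

```bash
python3 - <<'E'
s=open('h.py').read()
s=s.replace("m=((l==k)*255).astype(np.uint8)\n","m=((l==k)*255).astype(np.uint8); m=cv2.fillConvexPoly(np.zeros_like(m),cv2.convexHull(cv2.findNonZero(cv2.morphologyEx(m,cv2.MORPH_OPEN,np.ones((3,3))))),255)\n")
open('h.py','w').write(s)
E
python3 -c "
from h import *
held('g3.png')"
```

```text
tilt 24.4 deg, head x 0.0110 z -0.0023 y -0.0004, misfit 0.021 [ 222  227   67   68 4068] tcp [ 0.4709 -0.0901  0.1503] t 17.05 w 0.0257 F 2.4 ft [ 0.4  1.2 -1.8]
```

jog_arm --hand '[0.02593,0.02593,0.02593,0.02593,0.02593]' --pt "0 0.008 0.004" --pt "0 0.016 0.004" --pt "0 0.024 0.004" --pt "0 0.032 0.004" --pt "0 0.04 0.004" --yaw '[0,0,0,0,0]'

```text
time_s: 17.68
position: [0.4707, 0.0316, 0.1708]
tool_rot: [[-0.094, 0.996, 0.001], [0.996, 0.094, 0.0], [-0.0, 0.001, -1.0]]
ft_force: [0.6, 0.3, -0.9]
grip_width: 0.0259
gripper_force: 2.4
```

jog_arm --hand '[0.02593,0.02593,0.0258,0.025,0.02]' --pt "0 0 0" --pt "0 0 0" --pt "0 0 0" --pt "0 0 0" --pt "0 0 0" --yaw '[0,0,0,0,0]'

```text
time_s: 18.3
position: [0.4709, 0.0295, 0.1703]
tool_rot: [[-0.094, 0.996, -0.0], [0.996, 0.094, -0.0], [-0.0, -0.0, -1.0]]
ft_force: [0.2, 0.1, -0.9]
grip_width: 0.0255
gripper_force: 20.2
```

```bash
python3 -c "
from h import *
held('g4.png')"
```

```text
tilt -4.6 deg, head x 0.0077 z -0.0035 y -0.0004, misfit 0.017 [ 222  233   67   63 4143] tcp [0.4709 0.0296 0.1703] t 18.35 w 0.0253 F 20.2 ft [-0.2  0.4 -2.1]
```

```bash
python3 - <<'E'
from h import *
c=env.calibration('wrist');H=np.array(c['hand_eye'])
def pt(P): q=(np.array(P)-H[:3,3])@H[:3,:3]; return c['fx']*q[0]/q[2]+c['cx'],c['fy']*q[1]/q[2]+c['cy']
for t in(-8,-4.6,-2,0,3): 
    t_=np.radians(t); print(t,pt([.0077-.119*np.sin(t_),0,-.0035+.119*np.cos(t_)]))
im=cv2.imread('pics/g4.png')[140:340,190:320]; cv2.imwrite('pics/g4c.png',cv2.resize(im,None,fx=3,fy=3))
E
```

```text
-8 (np.float64(255.46066662122252), np.float64(160.6224747656942))
-4.6 (np.float64(255.45433118241618), np.float64(169.927657305066))
-2 (np.float64(255.4501103732354), np.float64(177.03321446706784))
0 (np.float64(255.44722036739225), np.float64(182.49649445514393))
3 (np.float64(255.44345215971242), np.float64(190.69271750919634))
```

View pics/g4c.png

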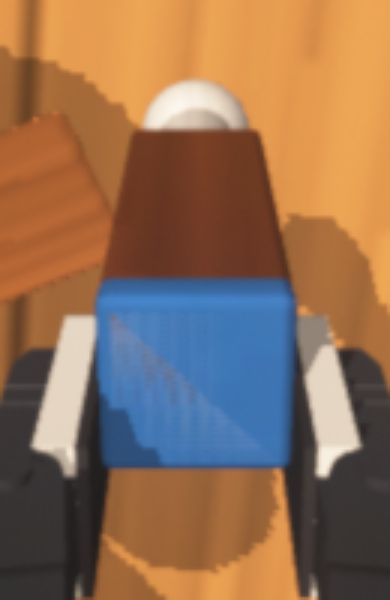

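The ball's outline is a circle centred at (196,132) in the crop, or pixel (255,184), which means the post hangs upright within about a degree, its ball at tool x = 6.5 mm. I'll firm the grip and carry it to seat a.

jog_arm --hand '[0.02,0.02,0.02,0.02,0.02]' --pt "0 0.01 0.03" --pt "0.01 0.037 0.035" --pt "0.0145 0.039 0.025" --pt "0.0145 0.039 0" --pt "0.0145 0.039 0" --yaw '[0,0,0,0,0]' --grip_force 60

```text
time_s: 18.98
position: [0.5248, 0.1951, 0.2605]
tool_rot: [[-0.095, 0.996, 0.001], [0.996, 0.095, -0.0], [-0.0, 0.001, -1.0]]
ft_force: [0.5, -0.1, -1.8]
grip_width: 0.0246
gripper_force: 63.3
```

jog_arm --hand '[0.02,0.02,0.02,0.02,0.02]' --pt "0.0145 0.039 0" --pt "0.0145 0.039 0" --pt "0.0145 0.039 0" --pt "0.0145 0.039 0" --pt "0.0138 0.0397 0" --yaw '[0,0,0,0,0]'

```text
time_s: 19.6
position: [0.5966, 0.3907, 0.26]
tool_rot: [[-0.094, 0.996, -0.0], [0.996, 0.094, -0.0], [-0.0, -0.0, -1.0]]
ft_force: [1.1, 0.2, -1.1]
grip_width: 0.0247
gripper_force: 63.3
```

jog_arm --hand '[0.02,0.02,0.02,0.02,0.02]' --pt "0 0 0" --pt "0 0 0" --pt "0 0 0" --pt "0 0 0" --pt "0 0 0" --yaw '[0,0,0,0,0]'

```text
time_s: 20.23
position: [0.5962, 0.3892, 0.2607]
tool_rot: [[-0.094, 0.996, 0.0], [0.996, 0.094, 0.0], [0.0, 0.0, -1.0]]
ft_force: [0.5, -0.1, -1.6]
grip_width: 0.0248
gripper_force: 63.3
```

```bash
python3 - <<'E'
from h import *
held('g5.png')
C=cam('wrist'); print('seat a lip',proj('wrist',[.5956,.3958,.105],C),'board',proj('wrist',[.5956,.3958,.055],C))
im=cv2.imread('pics/g5.png')[120:340,170:340]; cv2.imwrite('pics/g5c.png',cv2.resize(im,None,fx=2.7,fy=2.7))
E
```

```text
tilt -1.0 deg, head x 0.0075 z -0.0023 y -0.0004, misfit 0.020 [ 222  232   67   64 4075] tcp [0.5962 0.3893 0.2606] t 20.27 w 0.0247 F 63.3 ft [ 1.1 -0.2 -0.8]
seat a lip [255.36735438 170.01813791] board [255.2980291  156.91293725]
```

View pics/g5c.png

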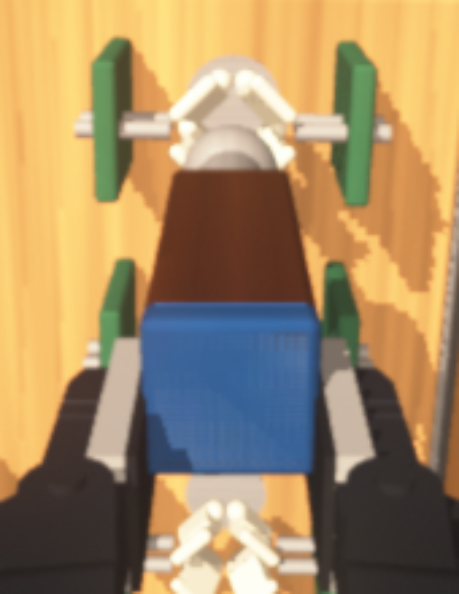

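The ball is right over collet a: its column, 230, matches the jaws' middle at about 232, and the rods' row, 126, is as predicted. Pressing down.

jog_arm --hand '[0.02,0.02,0.02,0.02,0.02]' --pt "0 0 -0.015" --pt "0 0 -0.012" --pt "0 0 -0.008" --pt "0 0 -0.007" --pt "0 0 -0.006" --yaw '[0,0,0,0,0]'

```text
time_s: 20.9
position: [0.5969, 0.3892, 0.2135]
tool_rot: [[-0.094, 0.996, 0.003], [0.996, 0.094, -0.0], [-0.0, 0.003, -1.0]]
ft_force: [0.7, -3.6, 10.1]
grip_width: 0.0245
gripper_force: 64.7
```

jog_arm --hand '[0.02,0.02,0.02,0.02,0.02]' --pt "0 0 -0.006" --pt "0 0 -0.006" --pt "0 0 -0.006" --pt "0 0 -0.005" --pt "0 0 -0.005" --yaw '[0,0,0,0,0]'

```text
time_s: 21.52
position: [0.5961, 0.3892, 0.1832]
tool_rot: [[-0.095, 0.996, -0.001], [0.996, 0.095, -0.001], [-0.001, -0.001, -1.0]]
ft_force: [1.2, -5.5, 1.4]
grip_width: 0.0247
gripper_force: 63.5
```

jog_arm --hand '[0.02,0.02,0.02,0.02,0.02]' --pt "0 0 -0.001" --pt "0 0 0" --pt "0 0 0" --pt "0 0 0" --pt "0 0 0" --yaw '[0,0,0,0,0]'

```text
time_s: 22.15
position: [0.5961, 0.3894, 0.183]
tool_rot: [[-0.095, 0.996, -0.001], [0.996, 0.095, -0.001], [-0.001, -0.001, -1.0]]
ft_force: [0.3, -4.4, -4.5]
grip_width: 0.0247
gripper_force: 63.0
```

```bash
python3 - <<'E'
from h import *
held('g6.png')
E
```

```text
tilt -4.1 deg, head x 0.0077 z -0.0027 y -0.0004, misfit 0.019 [ 222  232   67   64 1307] tcp [0.5961 0.3893 0.183 ] t 22.20 w 0.0246 F 63.0 ft [ 0.2 -5.9 -4.2]
```

jog_arm --hand '[0.02,0.02,0.02,0.02,0.02]' --pt "0 -0.0005 -0.001" --pt "0 0 -0.001" --pt "0 0 -0.001" --pt "0 0 0" --pt "0 0 0" --yaw '[0,0,0,0,0]'

```text
time_s: 22.82
position: [0.5963, 0.3891, 0.1808]
tool_rot: [[-0.095, 0.995, 0.001], [0.996, 0.095, 0.0], [0.0, 0.001, -1.0]]
ft_force: [1.1, -4.7, 1.0]
grip_width: 0.0247
gripper_force: 63.5
```

jog_arm --hand '[0.02,0.02,0.02,0.02,0.02]' --pt "0 0 -0.001" --pt "0 0 -0.001" --pt "0 0 -0.001" --pt "0 0 0" --pt "0 0 0" --yaw '[0,0,0,0,0]'

```text
time_s: 23.45
position: [0.5965, 0.3892, 0.1799]
tool_rot: [[-0.095, 0.995, 0.003], [0.995, 0.095, 0.001], [0.001, 0.003, -1.0]]
ft_force: [-1.5, -6.6, 10.5]
grip_width: 0.025
gripper_force: 64.7
```

It bottoms at TCP z ≈ 0.180 with 10 N upward after the snap. Release, rise and check.

jog_arm --hand '[0.03,0.045,0.05,0.05,0.05]' --pt "0 0 0" --pt "0 0 0" --pt "0 0 0.04" --pt "0 0 0.05" --pt "0 -0.03 0.05" --yaw '[0,0,0,0,0]'

```text
time_s: 24.08
position: [0.5955, 0.3606, 0.3181]
tool_rot: [[-0.098, 0.995, -0.001], [0.995, 0.098, 0.001], [0.001, -0.001, -1.0]]
ft_force: [1.4, -1.3, 0.4]
grip_width: 0.0501
gripper_force: 0.0
```

jog_arm --hand '[0.05,0.05,0.06,0.06,0.06]' --pt "-0.01 -0.05 0" --pt "-0.01 -0.0625 0" --pt "-0.01 -0.0625 0" --pt "-0.01 -0.0625 0" --pt "-0.01 -0.0625 0" --yaw '[0,0,0,0,0]'

```text
time_s: 24.7
position: [0.5462, 0.061, 0.3173]
tool_rot: [[-0.096, 0.995, 0.001], [0.995, 0.096, 0.001], [0.001, 0.001, -1.0]]
ft_force: [0.9, -0.5, -0.6]
grip_width: 0.06
gripper_force: 0.0
```

```bash
python3 - <<'E'
from h import *
C=cam('top');im=env.get_image('top');s=env.get_image('scene');cv2.imwrite('pics/raw_t1.png',im[...,::-1]);cv2.imwrite('pics/raw_s1.png',s[...,::-1])
# head of upright post a: blue blob near predicted
print('pred top',proj('top',[.5956,.3958,.187],C),'pred scene',proj('scene',[.5956,.3958,.187]))
h=cv2.cvtColor(im,cv2.COLOR_RGB2HSV); n,l,st,c=cv2.connectedComponentsWithStats(cv2.inRange(h,(100,110,40),(130,255,255)))
for i in range(1,n):
    if st[i,4]>8: print(st[i],np.round(c[i],1),'z.187',np.round(ray('top',c[i],.187,C)[:2],3),'z.02',np.round(ray('top',c[i],.02,C)[:2],3))
h=cv2.cvtColor(s,cv2.COLOR_RGB2HSV); n,l,st,c=cv2.connectedComponentsWithStats(cv2.inRange(h,(100,110,40),(130,255,255)))
for i in range(1,n):
    if st[i,4]>15: print('scene',st[i],np.round(c[i],1),np.round(ray('scene',c[i],.187)[:2],3))
E
```

```text
pred top [119.46460869 152.38031562] pred scene [372.99289143 285.08754417]
[202  58  20  20 309] [211.1  67.6] z.187 [0.847 0.136] z.02 [0.907 0.16 ]
[350 162   2   6   9] [350.4 164.7] z.187 [ 0.565 -0.269] z.02 [ 0.586 -0.302]
[352 266   5   7  13] [353.6 268.8] z.187 [ 0.269 -0.276] z.02 [ 0.248 -0.31 ]
scene [202 156   6   8  26] [204.4 159.7] [ 0.55  -0.152]
scene [208 205   5   8  19] [210.3 207.9] [ 0.664 -0.023]
scene [368 288  11   7  18] [372.6 291.3] [0.609 0.402]
scene [192 317  27  29 623] [205.2 330.7] [0.897 0.179]
```

Post 1 is home: its blue band shows in the scene view at (373,291), and I predicted (373,285) for the head top. On to the next post, the upper left one with its ball at (490,236).

jog_arm --hand '[0.06,0.06,0.06,0.06,0.06]' --pt "0.0078 -0.0392 -0.016" --pt "0.0078 -0.0392 -0.016" --pt "0.0078 -0.0392 -0.016" --pt "0.0078 -0.0392 -0.016" --pt "0.0078 -0.0392 -0.016" --yaw '[0.033,0.033,0.033,0.033,0.033]'

```text
time_s: 25.42
position: [0.5864, -0.134, 0.2366]
tool_rot: [[-0.259, 0.966, 0.001], [0.966, 0.259, 0.001], [0.001, 0.001, -1.0]]
ft_force: [0.6, 1.1, 0.7]
grip_width: 0.0599
gripper_force: 0.0
```

jog_arm --hand '[0.06,0.06,0.06,0.06,0.06]' --pt "0 0 0" --pt "0 0 0" --pt "0 0 0" --pt "0 0 0" --pt "0 0 0" --yaw '[0,0,0,0,0]'

```text
time_s: 26.05
position: [0.5857, -0.1333, 0.2376]
tool_rot: [[-0.258, 0.966, 0.0], [0.966, 0.258, -0.0], [-0.0, 0.0, -1.0]]
ft_force: [-0.3, 0.2, -0.7]
grip_width: 0.0599
gripper_force: 0.0
```

```bash
python3 -c "
from h import *
post('p2.png')"
```

```text
blue 773 xy [ 0.582  -0.1186] mm [23.6  8.6] 74.5
blue 919 xy [ 0.4467 -0.2738] mm [21. 18.] 90.0
wood 4972 xy [ 0.7036 -0.2475] mm [22.  85.3] 62.2
tcp [ 0.5857 -0.1333  0.2376] phi 0.2605656982723761 t 26.05 w 0.05986721590033575
```

jog_arm --hand '[0.06,0.06,0.06,0.06,0.06]' --pt "-0.0004 0.002 -0.05" --pt "0 0 -0.06" --pt "0 0 -0.06" --pt "0 0 -0.035" --pt "0 0 -0.01" --yaw '[0.01,0,0,0,0]' --grip_force 20

```text
time_s: 26.72
position: [0.5846, -0.1314, 0.0205]
tool_rot: [[-0.267, 0.964, -0.003], [0.964, 0.267, 0.001], [0.002, -0.003, -1.0]]
ft_force: [0.3, -0.2, 0.4]
grip_width: 0.0598
gripper_force: 0.0
```

jog_arm --hand '[0.05,0.03,0.01,0.01,0.01]' --pt "0 0 0" --pt "0 0 0" --pt "0 0 0" --pt "0 0 0" --pt "0 0 0" --yaw '[0,0,0,0,0]'

```text
time_s: 27.35
position: [0.5862, -0.1321, 0.0241]
tool_rot: [[-0.267, 0.964, 0.003], [0.964, 0.267, -0.001], [-0.002, 0.003, -1.0]]
ft_force: [-0.8, 1.1, 7.3]
grip_width: 0.0256
gripper_force: 20.7
```

jog_arm --hand '[0.01,0.01,0.01,0.01,0.01]' --pt "0 0 0.025" --pt "0 0 0.03" --pt "0 0 0.035" --pt "0 0 0.035" --pt "0 0 0.02" --yaw '[0,0,0,0,0]'

```text
time_s: 27.98
position: [0.5855, -0.1318, 0.1698]
tool_rot: [[-0.267, 0.964, 0.003], [0.964, 0.267, -0.001], [-0.002, 0.002, -1.0]]
ft_force: [-0.2, -0.7, -1.9]
grip_width: 0.0255
gripper_force: 20.2
```

jog_arm --hand '[0.0258,0.02585,0.0259,0.0259,0.0259]' --pt "0 0 0" --pt "0 0 0" --pt "0 0 0" --pt "0 0 0" --pt "0 0 0" --yaw '[0,0,0,0,0]'

```text
time_s: 28.6
position: [0.5852, -0.1317, 0.1669]
tool_rot: [[-0.267, 0.964, -0.001], [0.964, 0.267, 0.0], [0.001, -0.001, -1.0]]
ft_force: [0.9, 0.7, -1.0]
grip_width: 0.0261
gripper_force: 3.7
```

```bash
python3 -c "
from h import *
held('h1.png')"
```

```text
tilt 1.1 deg, head x 0.0097 z -0.0021 y -0.0007, misfit 0.022 [ 222  227   67   65 2441] tcp [ 0.5852 -0.1317  0.167 ] t 28.65 w 0.0259 F 3.7 ft [ 0.5  0.6 -1. ]
```

jog_arm --hand '[0.0259,0.0258,0.0255,0.02,0.02]' --pt "0 0 0" --pt "0 0 0" --pt "0 0 0" --pt "0 0 0" --pt "0 0 0" --yaw '[0,0,0,0,0]'

```text
time_s: 29.28
position: [0.5853, -0.1318, 0.1673]
tool_rot: [[-0.267, 0.964, 0.0], [0.964, 0.267, -0.0], [-0.0, 0.0, -1.0]]
ft_force: [0.1, -0.0, -2.1]
grip_width: 0.0258
gripper_force: 22.5
```

```bash
cat >> h.py <<'E'
def ball(f,hz=-.0025):
    """visible cap of the steel ball in a saved wrist picture -> ball centre in tool x"""
    c=env.calibration('wrist');H=np.array(c['hand_eye']); h=cv2.cvtColor(cv2.imread('pics/'+f),cv2.COLOR_BGR2HSV)
    m=cv2.inRange(h,(0,0,90),(179,75,255)); m[:,:225]=0;m[:,286:]=0;m[:120]=0;m[225:]=0
    n,l,s,ce=cv2.connectedComponentsWithStats(m)
    if n<2: print('no ball');return
    k=1+s[1:,4].argmax(); q=cv2.findNonZero((l==k).astype(np.uint8)); (u,v),r=cv2.minEnclosingCircle(q)
    top=s[k,1]; v=top+17.7 ; u=s[k,0]+s[k,2]/2
    z=hz+.119; p=H[:3,3]; d=H[:3,:3]@np.array([(u-c['cx'])/c['fx'],(v-c['cy'])/c['fy'],1]); P=p+d*(z-p[2])/d[2]
    print('ball',s[k],'centre %.1f %.1f'%(u,v),'tool x %.4f y %.4f'%(P[0],P[1]))
E
python3 -c "
from h import *
ball('g4.png',-.0035); x=held('h2.png'); ball('h2.png',x[2])"
```

```text
ball [238 167  34  16 424] centre 255.0 184.7 tool x 0.0061 y -0.0005
tilt 0.0 deg, head x 0.0088 z -0.0011 y -0.0007, misfit 0.021 [ 222  228   67   65 4149] tcp [ 0.5853 -0.1317  0.1673] t 29.32 w 0.0256 F 22.5 ft [ 0.1 -0.2 -1.6]
ball [240 183  30  11 246] centre 255.0 200.7 tool x -0.0072 y -0.0005
```

The ball sits 16 mm behind the head, so the tilt is about 7°. I'll apply a gentler version of the same swing-and-stop along tool x.

jog_arm --hand '[0.0258,0.0259,0.02593,0.02593,0.02593]' --pt "-0.001 0.004 0.004" --pt "-0.002 0.008 0.004" --pt "-0.003 0.012 0.004" --pt "-0.0045 0.017 0.004" --pt "-0.006 0.022 0.004" --yaw '[0,0,0,0,0]'

```text
time_s: 29.95
position: [0.5684, -0.0673, 0.1877]
tool_rot: [[-0.267, 0.964, 0.0], [0.964, 0.267, 0.0], [-0.0, 0.0, -1.0]]
ft_force: [-0.0, 0.2, -0.6]
grip_width: 0.0259
gripper_force: 2.6
```

jog_arm --hand '[0.02593,0.02593,0.0258,0.025,0.02]' --pt "0 0 0" --pt "0 0 0" --pt "0 0 0" --pt "0 0 0" --pt "0 0 0" --yaw '[0,0,0,0,0]'

```text
time_s: 30.58
position: [0.5688, -0.069, 0.1872]
tool_rot: [[-0.266, 0.964, -0.0], [0.964, 0.266, 0.0], [0.0, -0.0, -1.0]]
ft_force: [0.2, -0.1, -0.6]
grip_width: 0.0259
gripper_force: 20.1
```

```bash
python3 -c "
from h import *
x=held('h3.png'); ball('h3.png',x[2])"
```

```text
tilt -3.3 deg, head x 0.0086 z -0.0016 y -0.0006, misfit 0.023 [ 222  229   67   64 1822] tcp [ 0.5688 -0.0689  0.1872] t 30.62 w 0.0256 F 20.1 ft [ 0.2 -0.2 -0.8]
ball [239 176  32  13 297] centre 255.0 193.7 tool x -0.0015 y -0.0005
```

jog_arm --hand '[0.0258,0.0259,0.02593,0.02593,0.02593]' --pt "-0.001 0.004 0.008" --pt "-0.002 0.009 0.008" --pt "-0.003 0.014 0.008" --pt "-0.0045 0.019 0.008" --pt "-0.006 0.024 0.008" --yaw '[0,0,0,0,0]'

```text
time_s: 31.25
position: [0.5518, 0.0028, 0.228]
tool_rot: [[-0.267, 0.964, 0.0], [0.964, 0.267, 0.0], [-0.0, 0.0, -1.0]]
ft_force: [0.4, 0.3, -0.3]
grip_width: 0.026
gripper_force: 2.6
```

jog_arm --hand '[0.02593,0.02593,0.0258,0.025,0.02]' --pt "0 0 0" --pt "0 0 0" --pt "0 0 0" --pt "0 0 0" --pt "0 0 0" --yaw '[0,0,0,0,0]'

```text
time_s: 31.88
position: [0.5523, 0.001, 0.2271]
tool_rot: [[-0.266, 0.964, -0.0], [0.964, 0.266, 0.0], [0.0, -0.0, -1.0]]
ft_force: [0.6, -0.4, -1.2]
grip_width: 0.0256
gripper_force: 20.1
```

```bash
python3 -c "
from h import *
x=held('h4.png'); ball('h4.png',x[2])"
```

```text
tilt -4.7 deg, head x 0.0088 z -0.0028 y -0.0006, misfit 0.027 [ 222  230   67   63 3737] tcp [0.5523 0.001  0.2272] t 31.93 w 0.0255 F 20.1 ft [ 0.6 -0.5 -1.6]
ball [239 168  33  16 377] centre 255.5 185.7 tool x 0.0051 y -0.0002
```

Upright now, ball at tool x = 5 mm. I'll carry it to seat b, shifted 1.5 mm in −y because of the lateral force in the first fit.

jog_arm --hand '[0.02,0.02,0.02,0.02,0.02]' --pt "0.0062 0.038 0.02" --pt "0.0062 0.038 0.013" --pt "0.0063 0.038 0" --pt "0.0063 0.038 0" --pt "0.0063 0.038 0" --yaw '[-0.04,-0.04,-0.04,-0.04,-0.027]' --grip_force 60

```text
time_s: 32.55
position: [0.5837, 0.1924, 0.2603]
tool_rot: [[-0.082, 0.997, -0.0], [0.997, 0.082, -0.0], [-0.0, -0.0, -1.0]]
ft_force: [-0.0, -0.8, -1.8]
grip_width: 0.0246
gripper_force: 63.2
```

jog_arm --hand '[0.02,0.02,0.02,0.02,0.02]' --pt "0.0063 0.038 0" --pt "0.0063 0.038 0" --pt "0.0063 0.0384 0" --pt "0 0 0" --pt "0 0 0" --yaw '[0,0,0,0,0]'

```text
time_s: 33.17
position: [0.6025, 0.3052, 0.2601]
tool_rot: [[-0.083, 0.997, -0.0], [0.997, 0.083, -0.0], [-0.0, -0.0, -1.0]]
ft_force: [0.3, -0.4, 0.0]
grip_width: 0.0246
gripper_force: 63.2
```

jog_arm --hand '[0.02,0.02,0.02,0.02,0.02]' --pt "0 0 0" --pt "0 0 0" --pt "0 0 -0.015" --pt "0 0 -0.008" --pt "0 0 0" --yaw '[0,0,0,0,0]'

```text
time_s: 33.8
position: [0.6022, 0.3055, 0.2361]
tool_rot: [[-0.083, 0.997, -0.002], [0.997, 0.083, -0.001], [-0.0, -0.002, -1.0]]
ft_force: [-0.5, 0.3, -0.2]
grip_width: 0.0247
gripper_force: 63.2
```

```bash
python3 -c "
from h import *
x=held('h5.png'); ball('h5.png',x[2]); print(env.observe()['tool_rot'][0])"
```

```text
tilt 0.7 deg, head x 0.0070 z 0.0016 y -0.0003, misfit 0.021 [ 223  229   65   64 1260] tcp [0.6024 0.3056 0.2369] t 33.85 w 0.0246 F 63.2 ft [-0.1 -0.  -0.6]
ball [ 225  145   61   44 1498] centre 255.5 162.7 tool x 0.0212 y 0.0001
[-8.28597090e-02  9.96560847e-01 -8.64521968e-04]
```

jog_arm --hand '[0.02,0.02,0.02,0.02,0.02]' --pt "0 0 -0.012" --pt "0 0 -0.01" --pt "0 0 -0.008" --pt "0 0 -0.007" --pt "0 0 -0.006" --yaw '[0,0,0,0,0]'

```text
time_s: 34.48
position: [0.6025, 0.3057, 0.1939]
tool_rot: [[-0.083, 0.997, 0.0], [0.997, 0.083, 0.0], [0.0, 0.0, -1.0]]
ft_force: [0.2, 0.1, 1.3]
grip_width: 0.0244
gripper_force: 63.4
```

jog_arm --hand '[0.02,0.02,0.02,0.02,0.02]' --pt "0 0 -0.005" --pt "0 0 -0.004" --pt "0 0 -0.003" --pt "0 0 0" --pt "0 0 0" --yaw '[0,0,0,0,0]'

```text
time_s: 35.1
position: [0.6024, 0.3055, 0.182]
tool_rot: [[-0.083, 0.997, -0.001], [0.997, 0.083, -0.0], [-0.0, -0.001, -1.0]]
ft_force: [0.7, -0.8, -3.1]
grip_width: 0.0245
gripper_force: 63.1
```

jog_arm --hand '[0.02,0.02,0.02,0.02,0.02]' --pt "0 0 -0.0015" --pt "0 0 -0.0015" --pt "0 0 0" --pt "0 0 0" --pt "0 0 0" --yaw '[0,0,0,0,0]'

```text
time_s: 35.72
position: [0.6027, 0.3057, 0.1815]
tool_rot: [[-0.083, 0.997, 0.002], [0.997, 0.083, 0.001], [0.0, 0.002, -1.0]]
ft_force: [-2.4, -2.4, 10.4]
grip_width: 0.0246
gripper_force: 64.5
```

Seated with a 10 N bottoming force. Release and go to the next post, the upper right one with its ball at (576,236).

jog_arm --hand '[0.03,0.045,0.05,0.05,0.05]' --pt "0 0 0" --pt "0 0 0" --pt "0 0 0.04" --pt "0 0 0.05" --pt "0 -0.03 0.04" --yaw '[0,0,0,0,0]'

```text
time_s: 36.35
position: [0.6022, 0.2768, 0.3108]
tool_rot: [[-0.086, 0.996, 0.001], [0.996, 0.086, 0.001], [0.001, 0.001, -1.0]]
ft_force: [0.6, -0.5, 0.2]
grip_width: 0.0499
gripper_force: 0.0
```

jog_arm --hand '[0.06,0.06,0.06,0.06,0.06]' --pt "-0.005 -0.059 0" --pt "-0.005 -0.06 0" --pt "-0.005 -0.06 0" --pt "-0.005 -0.06 0" --pt "0 -0.06 0" --yaw '[0.015,0.015,0.015,0.015,0.015]'

```text
time_s: 36.98
position: [0.582, -0.025, 0.3093]
tool_rot: [[-0.158, 0.987, -0.0], [0.987, 0.158, 0.0], [0.0, 0.0, -1.0]]
ft_force: [1.2, -0.0, -0.5]
grip_width: 0.0603
gripper_force: 0.0
```

jog_arm --hand '[0.06,0.06,0.06,0.06,0.06]' --pt "0 -0.06 -0.01" --pt "0 -0.06 -0.015" --pt "0.003 -0.06 -0.015" --pt "0.003 -0.06 -0.015" --pt "0.003 -0.055 -0.015" --yaw '[0.015,0.015,0.015,0.015,0.015]'

```text
time_s: 37.6
position: [0.5914, -0.3204, 0.2385]
tool_rot: [[-0.231, 0.973, -0.0], [0.973, 0.231, 0.0], [0.0, 0.0, -1.0]]
ft_force: [0.3, 0.6, 0.0]
grip_width: 0.0601
gripper_force: 0.0
```

jog_arm --hand '[0.06,0.06,0.06,0.06,0.06]' --pt "0 0 0" --pt "0 0 0" --pt "0 0 0" --pt "0 0 0" --pt "0 0 0" --yaw '[0,0,0,0,0]'

```text
time_s: 38.22
position: [0.5917, -0.3177, 0.2397]
tool_rot: [[-0.232, 0.973, 0.0], [0.973, 0.232, -0.0], [-0.0, 0.0, -1.0]]
ft_force: [0.5, 0.5, -0.3]
grip_width: 0.06
gripper_force: 0.0
```

```bash
python3 - <<'E'
from h import *
post('p3.png')
C=cam('scene');s=env.get_image('scene');cv2.imwrite('pics/raw_s2.png',s[...,::-1])
h=cv2.cvtColor(s,cv2.COLOR_RGB2HSV); n,l,st,c=cv2.connectedComponentsWithStats(cv2.inRange(h,(100,80,40),(130,255,255)))
print('pred a',proj('scene',[.5956,.3958,.185],C),'b',proj('scene',[.6021,.3120,.185],C))
for i in range(1,n):
    if st[i,4]>8: print('scene',st[i],np.round(c[i],1),np.round(ray('scene',c[i],.02,C)[:2],3))
E
```

```text
blue 664 xy [ 0.586  -0.3012] mm [23.5  7.9] 76.0
blue 245 xy [ 0.4477 -0.281 ] mm [11.   5.5] 90.0
wood 5753 xy [ 0.706  -0.4342] mm [26.7 82.1] 59.0
wood 7317 xy [ 0.5959 -0.3404] mm [26.8 74.4] 75.1
wood 2839 xy [ 0.4564 -0.319 ] mm [81.5 13.5] -0.0
tcp [ 0.5917 -0.3177  0.2397] phi 0.23382529014910283 t 38.225 w 0.06003074304507571
pred a [372.75963553 285.4828241 ] b [337.67812661 265.77491205]
scene [231 125   6   6  28] [233.5 127.5] [ 0.254 -0.306]
scene [202 156   6   8  32] [204.5 159.3] [ 0.442 -0.278]
scene [251 165   6   7  28] [253.6 168.5] [ 0.369 -0.118]
scene [167 178   5   9  30] [169.  181.7] [ 0.59  -0.299]
scene [341 207   6   7  20] [343.5 210. ] [0.332 0.207]
scene [164 235  37  34 972] [182.3 251.1] [ 0.746 -0.077]
scene [333 262  13  13 100] [339.1 268.2] [0.512 0.298]
scene [368 287  11   8  23] [372.8 291.3] [0.515 0.401]
scene [192 316  28  30 638] [205.2 330.8] [0.867 0.128]
```

Both seated posts show where predicted: (373,291) and (339,268) in the scene view. Now the third post.

jog_arm --hand '[0.06,0.06,0.06,0.06,0.06]' --pt "-0.0026 0.004 -0.05" --pt "0 0 -0.06" --pt "0 0 -0.06" --pt "0 0 -0.035" --pt "0 0 -0.01" --yaw '[0.02,0,0,0,0]' --grip_force 20

```text
time_s: 38.95
position: [0.5882, -0.3138, 0.0222]
tool_rot: [[-0.25, 0.968, -0.003], [0.968, 0.25, 0.002], [0.003, -0.002, -1.0]]
ft_force: [-0.2, -0.2, 0.6]
grip_width: 0.0601
gripper_force: 0.0
```

jog_arm --hand '[0.05,0.03,0.01,0.01,0.01]' --pt "0 0 0" --pt "0 0 0" --pt "0 0 0" --pt "0 0 0" --pt "0 0 0" --yaw '[0,0,0,0,0]'

```text
time_s: 39.58
position: [0.5897, -0.3149, 0.0263]
tool_rot: [[-0.25, 0.968, 0.003], [0.968, 0.25, -0.002], [-0.003, 0.002, -1.0]]
ft_force: [-0.1, 0.9, 6.1]
grip_width: 0.0255
gripper_force: 20.6
```

jog_arm --hand '[0.01,0.01,0.01,0.01,0.01]' --pt "0 0 0.025" --pt "0 0 0.03" --pt "0 0 0.035" --pt "0 0 0.035" --pt "0 0 0.02" --yaw '[0,0,0,0,0]'

```text
time_s: 40.2
position: [0.5891, -0.3145, 0.1719]
tool_rot: [[-0.25, 0.968, 0.002], [0.968, 0.25, -0.002], [-0.002, 0.002, -1.0]]
ft_force: [-0.1, -1.5, -2.8]
grip_width: 0.026
gripper_force: 20.0
```

jog_arm --hand '[0.0258,0.02585,0.0259,0.0259,0.0259]' --pt "0 0 0" --pt "0 0 0" --pt "0 0 0" --pt "0 0 0" --pt "0 0 0" --yaw '[0,0,0,0,0]'

```text
time_s: 40.83
position: [0.5888, -0.3143, 0.1689]
tool_rot: [[-0.25, 0.968, -0.001], [0.968, 0.25, 0.0], [0.001, -0.0, -1.0]]
ft_force: [-0.3, -0.6, -2.0]
grip_width: 0.0257
gripper_force: 3.4
```

jog_arm --hand '[0.0259,0.0259,0.0258,0.025,0.02]' --pt "0 0 0" --pt "0 0 0" --pt "0 0 0" --pt "0 0 0" --pt "0 0 0" --yaw '[0,0,0,0,0]'

```text
time_s: 41.45
position: [0.5889, -0.3144, 0.1693]
tool_rot: [[-0.25, 0.968, 0.0], [0.968, 0.25, -0.0], [-0.0, 0.0, -1.0]]
ft_force: [-0.6, -0.9, -1.4]
grip_width: 0.0259
gripper_force: 20.0
```

```bash
python3 -c "
from h import *
x=held('i1.png'); ball('i1.png',x[2])"
```

```text
tilt -5.6 deg, head x 0.0082 z 0.0013 y -0.0006, misfit 0.018 [ 223  227   65   62 2879] tcp [ 0.5889 -0.3143  0.1693] t 41.50 w 0.0257 F 20.0 ft [-0.7  0.8 -1.2]
ball [238 158  34  17 430] centre 255.0 175.7 tool x 0.0115 y -0.0005
```

The third post hangs upright within 2°, ball at tool x = 11.5 mm. To seat c.

jog_arm --hand '[0.02,0.02,0.02,0.02,0.02]' --pt "0 0.0091 0.04" --pt "0.002 0.04 0.035" --pt "0.002 0.048 0.016" --pt "0.002 0.048 0" --pt "0.002 0.048 0" --yaw '[0,-0.02,-0.02,-0.02,-0.02]' --grip_force 60

```text
time_s: 42.12
position: [0.5968, -0.1197, 0.2606]
tool_rot: [[-0.171, 0.985, 0.001], [0.985, 0.171, -0.0], [-0.0, 0.001, -1.0]]
ft_force: [0.0, 0.1, -1.2]
grip_width: 0.0249
gripper_force: 62.9
```

jog_arm --hand '[0.02,0.02,0.02,0.02,0.02]' --pt "0.002 0.048 0" --pt "0.002 0.048 0" --pt "0.002 0.048 0" --pt "0.002 0.048 0" --pt "0.002 0.048 0" --yaw '[-0.02,-0.02,-0.02,-0.02,-0.01]'

```text
time_s: 42.75
position: [0.6068, 0.1203, 0.2605]
tool_rot: [[-0.082, 0.997, 0.0], [0.997, 0.082, -0.0], [-0.0, 0.0, -1.0]]
ft_force: [0.1, -0.9, -1.1]
grip_width: 0.0247
gripper_force: 62.9
```

jog_arm --hand '[0.02,0.02,0.02,0.02,0.02]' --pt "0.0016 0.048 0" --pt "0.001 0.03 0" --pt "0.001 0.018 0" --pt "0 0 0" --pt "0 0 0" --yaw '[0,0,0,0,0]'

```text
time_s: 43.38
position: [0.6107, 0.2136, 0.2603]
tool_rot: [[-0.082, 0.997, -0.0], [0.997, 0.082, -0.0], [-0.0, -0.0, -1.0]]
ft_force: [-0.2, -0.7, -1.3]
grip_width: 0.0244
gripper_force: 62.8
```

```bash
python3 -c "
from h import *
x=held('i2.png'); ball('i2.png',x[2]); print(env.observe()['tool_rot'][0])
print(proj('wrist',[.6087,.2283,.092]))"
```

```text
tilt -2.6 deg, head x 0.0082 z 0.0021 y -0.0003, misfit 0.019 [ 223  226   65   63 3900] tcp [0.6107 0.2135 0.2604] t 43.42 w 0.0249 F 62.8 ft [ 0.9  0.  -0.1]
ball [ 225  132   61   44 1623] centre 255.5 149.7 tool x 0.0307 y 0.0001
[-8.14592646e-02  9.96676672e-01 -2.17771226e-05]
[254.44198943 156.78560481]
```

jog_arm --hand '[0.02,0.02,0.02,0.02,0.02]' --pt "-0.0012 0.0013 -0.012" --pt "0 0 -0.012" --pt "0 0 -0.008" --pt "0 0 -0.007" --pt "0 0 -0.007" --yaw '[0,0,0,0,0]'

```text
time_s: 44.05
position: [0.6101, 0.2158, 0.2155]
tool_rot: [[-0.083, 0.997, 0.004], [0.997, 0.083, -0.0], [-0.0, 0.004, -1.0]]
ft_force: [0.6, -2.7, 11.1]
grip_width: 0.0243
gripper_force: 64.2
```

jog_arm --hand '[0.02,0.02,0.02,0.02,0.02]' --pt "0 0 -0.007" --pt "0 0 -0.007" --pt "0 0 -0.006" --pt "0 0 -0.005" --pt "0 0 -0.004" --yaw '[0,0,0,0,0]'

```text
time_s: 44.68
position: [0.6094, 0.216, 0.1849]
tool_rot: [[-0.083, 0.997, -0.0], [0.997, 0.083, -0.0], [-0.0, -0.0, -1.0]]
ft_force: [-0.0, -1.1, 1.1]
grip_width: 0.0247
gripper_force: 63.1
```

jog_arm --hand '[0.02,0.02,0.02,0.02,0.02]' --pt "0 0 -0.0015" --pt "0 0 -0.0015" --pt "0 0 0" --pt "0 0 0" --pt "0 0 0" --yaw '[0,0,0,0,0]'

```text
time_s: 45.3
position: [0.6095, 0.2161, 0.183]
tool_rot: [[-0.083, 0.997, 0.001], [0.997, 0.083, 0.0], [0.0, 0.001, -1.0]]
ft_force: [1.6, -1.5, 5.9]
grip_width: 0.0247
gripper_force: 63.5
```

jog_arm --hand '[0.02,0.02,0.02,0.02,0.02]' --pt "0 0 -0.001" --pt "0 0 -0.001" --pt "0 0 0" --pt "0 0 0" --pt "0 0 0" --yaw '[0,0,0,0,0]'

```text
time_s: 45.92
position: [0.6097, 0.2161, 0.1828]
tool_rot: [[-0.083, 0.997, 0.003], [0.997, 0.083, 0.0], [0.0, 0.003, -1.0]]
ft_force: [-1.9, -3.3, 14.6]
grip_width: 0.0245
gripper_force: 64.7
```

Bottomed at 14.6 N. Release and go to the last post, with its ball at (572,313).

jog_arm --hand '[0.03,0.045,0.05,0.05,0.05]' --pt "0 0 0" --pt "0 0 0" --pt "0 0 0.04" --pt "0 0 0.05" --pt "0 -0.03 0.042" --yaw '[0,0,0,0,0]'

```text
time_s: 46.55
position: [0.609, 0.1873, 0.3135]
tool_rot: [[-0.086, 0.996, -0.0], [0.996, 0.086, 0.001], [0.001, -0.0, -1.0]]
ft_force: [0.4, -0.2, -0.6]
grip_width: 0.0499
gripper_force: 0.0
```

jog_arm --hand '[0.06,0.06,0.06,0.06,0.06]' --pt "-0.018 -0.049 0" --pt "-0.018 -0.054 0" --pt "-0.018 -0.054 0" --pt "-0.018 -0.054 -0.01" --pt "-0.018 -0.054 -0.01" --yaw '[-0.008,-0.008,-0.008,-0.008,-0.008]'

```text
time_s: 47.18
position: [0.5184, -0.0803, 0.2917]
tool_rot: [[-0.043, 0.999, -0.0], [0.999, 0.043, 0.001], [0.001, -0.0, -1.0]]
ft_force: [0.6, -0.0, -0.3]
grip_width: 0.0601
gripper_force: 0.0
```

jog_arm --hand '[0.06,0.06,0.06,0.06,0.06]' --pt "-0.02 -0.054 -0.012" --pt "-0.02 -0.054 -0.012" --pt "-0.02 -0.054 -0.012" --pt "-0.018 -0.053 -0.012" --pt "0 0 0" --yaw '[0,0,0,0,0]'

```text
time_s: 47.8
position: [0.4398, -0.2966, 0.2427]
tool_rot: [[-0.038, 0.999, -0.002], [0.999, 0.038, 0.002], [0.002, -0.002, -1.0]]
ft_force: [0.6, 0.9, -0.2]
grip_width: 0.0596
gripper_force: 0.0
```

jog_arm --hand '[0.06,0.06,0.06,0.06,0.06]' --pt "0 0 0" --pt "0 0 0" --pt "0 0 0" --pt "0 0 0" --pt "0 0 0" --yaw '[0,0,0,0,0]'

```text
time_s: 48.42
position: [0.4414, -0.2937, 0.2444]
tool_rot: [[-0.043, 0.999, 0.0], [0.999, 0.043, -0.0], [-0.0, 0.0, -1.0]]
ft_force: [0.3, 0.7, -0.2]
grip_width: 0.0599
gripper_force: 0.0
```

```bash
python3 - <<'E'
from h import *
post('p4.png')
C=cam('scene');s=env.get_image('scene')
h=cv2.cvtColor(s,cv2.COLOR_RGB2HSV); n,l,st,c=cv2.connectedComponentsWithStats(cv2.inRange(h,(100,80,40),(130,255,255)))
print('pred c',proj('scene',[.6087,.2283,.185],C))
for i in range(1,n):
    if st[i,4]>8 and c[i,0]>290: print('scene',st[i],np.round(c[i],1))
E
```

```text
blue 567 xy [ 0.4386 -0.2798] mm [23.7  8.5] 87.5
wood 3016 xy [ 0.5282 -0.4215] mm [22.1 56.1] 67.1
tcp [ 0.4414 -0.2937  0.2444] phi 0.04341740679277759 t 48.425 w 0.05985655285694016
pred c [305.09672125 247.51707577]
scene [341 207   6   7  20] [343.5 210. ]
scene [299 243  12  12  59] [303.8 248.2]
scene [336 262   6   3  14] [338.2 263.2]
scene [333 268  12   7  39] [339.4 270.9]
scene [368 281  12  14  70] [373.6 287.9]
```

jog_arm --hand '[0.06,0.06,0.06,0.06,0.06]' --pt "-0.0022 0.001 -0.05" --pt "0 0 -0.06" --pt "0 0 -0.06" --pt "0 0 -0.04" --pt "0 0 -0.0095" --yaw '[0,0,0,0,0]' --grip_force 20

```text
time_s: 49.15
position: [0.4384, -0.2923, 0.023]
tool_rot: [[-0.043, 0.999, -0.003], [0.999, 0.043, 0.003], [0.003, -0.003, -1.0]]
ft_force: [-0.7, -0.3, 1.6]
grip_width: 0.0598
gripper_force: 0.0
```

jog_arm --hand '[0.05,0.03,0.01,0.01,0.01]' --pt "0 0 0" --pt "0 0 0" --pt "0 0 0" --pt "0 0 0" --pt "0 0 0" --yaw '[0,0,0,0,0]'

```text
time_s: 49.78
position: [0.4398, -0.2936, 0.0265]
tool_rot: [[-0.043, 0.999, 0.002], [0.999, 0.043, -0.002], [-0.003, 0.002, -1.0]]
ft_force: [-0.9, 1.4, 7.0]
grip_width: 0.0253
gripper_force: 20.5
```

jog_arm --hand '[0.01,0.01,0.01,0.01,0.01]' --pt "0 0 0.025" --pt "0 0 0.03" --pt "0 0 0.035" --pt "0 0 0.035" --pt "0 0 0.02" --yaw '[0,0,0,0,0]'

```text
time_s: 50.4
position: [0.4393, -0.293, 0.1724]
tool_rot: [[-0.043, 0.999, 0.002], [0.999, 0.043, -0.002], [-0.002, 0.002, -1.0]]
ft_force: [-0.3, 0.3, -1.8]
grip_width: 0.0257
gripper_force: 20.2
```

jog_arm --hand '[0.0258,0.02585,0.0259,0.0259,0.0259]' --pt "0 0 0" --pt "0 0 0" --pt "0 0 0" --pt "0 0 0" --pt "0 0 0" --yaw '[0,0,0,0,0]'

```text
time_s: 51.02
position: [0.439, -0.2929, 0.1695]
tool_rot: [[-0.043, 0.999, -0.0], [0.999, 0.043, 0.0], [0.001, -0.0, -1.0]]
ft_force: [-0.1, -0.4, -1.8]
grip_width: 0.0257
gripper_force: 3.2
```

jog_arm --hand '[0.0259,0.0259,0.0258,0.025,0.02]' --pt "0 0 0" --pt "0 0 0" --pt "0 0 0" --pt "0 0 0" --pt "0 0 0" --yaw '[0,0,0,0,0]'

```text
time_s: 51.65
position: [0.4391, -0.293, 0.1698]
tool_rot: [[-0.043, 0.999, 0.0], [0.999, 0.043, -0.0], [-0.0, 0.0, -1.0]]
ft_force: [-0.2, -0.1, -1.5]
grip_width: 0.0259
gripper_force: 19.9
```

```bash
python3 -c "
from h import *
x=held('j1.png'); ball('j1.png',x[2])"
```

```text
tilt -11.2 deg, head x 0.0071 z 0.0021 y -0.0003, misfit 0.018 [ 223  229   65   58 1293] tcp [ 0.4391 -0.293   0.1698] t 51.70 w 0.0257 F 19.9 ft [ 0.1 -0.5 -1.9]
ball [237 137  36  24 682] centre 255.0 154.7 tool x 0.0271 y -0.0003
```

The last post swung past upright: about −10°, ball at tool x = +27 mm. I'll nudge it back with a quick start and gentle stop along +y under a light pinch.

jog_arm --hand '[0.0258,0.0259,0.02593,0.02593,0.02593]' --pt "0 0 0.004" --pt "0 0 0" --pt "0 0 0" --pt "0 0 0" --pt "0 0.03 0" --yaw '[0,0,0,0,0]'

```text
time_s: 52.32
position: [0.4391, -0.2638, 0.1736]
tool_rot: [[-0.041, 0.999, 0.0], [0.999, 0.041, -0.001], [-0.001, 0.0, -1.0]]
ft_force: [0.0, 1.2, -0.9]
grip_width: 0.0258
gripper_force: 2.1
```

jog_arm --hand '[0.02593,0.0259,0.0258,0.02,0.02]' --pt "0 0.025 0" --pt "0 0.019 0" --pt "0 0.013 0" --pt "0 0.007 0" --pt "0 0 0" --yaw '[0,0,0,0,0]'

```text
time_s: 52.95
position: [0.4392, -0.1988, 0.1739]
tool_rot: [[-0.043, 0.999, 0.0], [0.999, 0.043, -0.0], [-0.0, 0.0, -1.0]]
ft_force: [-0.5, -0.2, -0.8]
grip_width: 0.0257
gripper_force: 21.1
```

```bash
python3 -c "
from h import *
x=held('j2.png'); ball('j2.png',x[2])"
```

```text
tilt 3.9 deg, head x 0.0097 z 0.0049 y -0.0002, misfit 0.029 [ 224  220   64   63 3843] tcp [ 0.4392 -0.1992  0.1739] t 53.00 w 0.0253 F 21.1 ft [ 0.2  0.8 -1.3]
ball [242 186  27   9 160] centre 255.5 203.7 tool x -0.0119 y 0.0001
```

jog_arm --hand '[0.0258,0.0259,0.02593,0.02593,0.02593]' --pt "0 0.006 0.006" --pt "0 0.012 0.006" --pt "0 0.018 0.006" --pt "0 0.024 0.006" --pt "0 0.03 0.006" --yaw '[0,0,0,0,0]'

```text
time_s: 53.62
position: [0.4389, -0.1074, 0.2044]
tool_rot: [[-0.043, 0.999, 0.0], [0.999, 0.043, -0.0], [-0.0, 0.0, -1.0]]
ft_force: [-0.4, 0.5, -1.5]
grip_width: 0.0262
gripper_force: 2.1
```

jog_arm --hand '[0.02593,0.0259,0.0258,0.025,0.02]' --pt "0 0 0" --pt "0 0 0" --pt "0 0 0" --pt "0 0 0" --pt "0 0 0" --yaw '[0,0,0,0,0]'

```text
time_s: 54.25
position: [0.4391, -0.1092, 0.2037]
tool_rot: [[-0.042, 0.999, -0.0], [0.999, 0.042, 0.0], [0.0, -0.0, -1.0]]
ft_force: [0.3, -0.3, -0.7]
grip_width: 0.0254
gripper_force: 19.8
```

```bash
python3 -c "
from h import *
x=held('j3.png'); ball('j3.png',x[2])"
```

```text
tilt -7.1 deg, head x 0.0092 z 0.0032 y -0.0003, misfit 0.022 [ 223  223   65   61 3754] tcp [ 0.4391 -0.1092  0.2037] t 54.30 w 0.0255 F 19.8 ft [-0.3 -0.8 -1.3]
ball [238 161  34  16 391] centre 255.0 178.7 tool x 0.0086 y -0.0003
```

Upright. To seat d.

jog_arm --hand '[0.02,0.02,0.02,0.02,0.02]' --pt "0.01 0.0131 0.025" --pt "0.025 0.035 0.02" --pt "0.025 0.035 0.015" --pt "0.025 0.035 0" --pt "0.025 0.035 0" --yaw '[0,0,0,0,0]' --grip_force 60

```text
time_s: 54.92
position: [0.5498, 0.0453, 0.2639]
tool_rot: [[-0.043, 0.999, 0.0], [0.999, 0.043, -0.0], [-0.0, 0.0, -1.0]]
ft_force: [0.4, -1.6, -1.0]
grip_width: 0.0237
gripper_force: 62.5
```

jog_arm --hand '[0.02,0.02,0.02,0.02,0.02]' --pt "0.025 0.035 0" --pt "0.025 0.03 0" --pt "0.0163 0.025 0" --pt "0 0 0" --pt "0 0 0" --yaw '[0,0,0,0,0]'

```text
time_s: 55.55
position: [0.6151, 0.1336, 0.2636]
tool_rot: [[-0.043, 0.999, -0.001], [0.999, 0.043, -0.0], [-0.0, -0.001, -1.0]]
ft_force: [-0.3, 0.2, -1.2]
grip_width: 0.0243
gripper_force: 62.5
```

jog_arm --hand '[0.02,0.02,0.02,0.02,0.02]' --pt "0 0 0" --pt "0 0 0" --pt "0 0 0" --pt "0 0 0" --pt "0 0 0" --yaw '[0,0,0,0,0]'

```text
time_s: 56.18
position: [0.6154, 0.1341, 0.2638]
tool_rot: [[-0.043, 0.999, -0.0], [0.999, 0.043, 0.0], [0.0, -0.0, -1.0]]
ft_force: [-1.2, -0.4, -1.5]
grip_width: 0.0243
gripper_force: 62.5
```

```bash
python3 -c "
from h import *
x=held('j4.png'); ball('j4.png',x[2])"
```

```text
tilt -0.5 deg, head x 0.0080 z 0.0067 y -0.0003, misfit 0.016 [ 224  222   63   61 3109] tcp [0.6154 0.1342 0.2638] t 56.23 w 0.0243 F 62.5 ft [ 0.5  0.6 -1. ]
ball [ 225  136   61   40 1568] centre 255.5 153.7 tool x 0.0268 y 0.0001
```

jog_arm --hand '[0.02,0.02,0.02,0.02,0.02]' --pt "0 0 -0.012" --pt "0 0 -0.012" --pt "0 0 -0.008" --pt "0 0 -0.007" --pt "0 0 -0.007" --yaw '[0,0,0,0,0]'

```text
time_s: 56.85
position: [0.6162, 0.1341, 0.219]
tool_rot: [[-0.043, 0.999, 0.004], [0.999, 0.043, -0.0], [-0.0, 0.004, -1.0]]
ft_force: [0.5, -0.6, 11.7]
grip_width: 0.0241
gripper_force: 63.9
```

jog_arm --hand '[0.02,0.02,0.02,0.02,0.02]' --pt "0 0 -0.007" --pt "0 0 -0.006" --pt "0 0 -0.006" --pt "0 0 -0.005" --pt "0 0 -0.004" --yaw '[0,0,0,0,0]'

```text
time_s: 57.48
position: [0.6155, 0.1341, 0.1893]
tool_rot: [[-0.043, 0.999, -0.0], [0.999, 0.043, -0.0], [-0.0, -0.0, -1.0]]
ft_force: [1.0, -0.7, 0.7]
grip_width: 0.0246
gripper_force: 62.8
```

jog_arm --hand '[0.02,0.02,0.02,0.02,0.02]' --pt "0 0 -0.001" --pt "0 0 -0.001" --pt "0 0 0" --pt "0 0 0" --pt "0 0 0" --yaw '[0,0,0,0,0]'

```text
time_s: 58.1
position: [0.6154, 0.1342, 0.188]
tool_rot: [[-0.043, 0.999, 0.0], [0.999, 0.043, -0.0], [-0.0, 0.0, -1.0]]
ft_force: [1.0, 0.2, 1.7]
grip_width: 0.0243
gripper_force: 62.8
```

jog_arm --hand '[0.02,0.02,0.02,0.02,0.02]' --pt "0 0 -0.0015" --pt "0 0 -0.0015" --pt "0 0 0" --pt "0 0 0" --pt "0 0 0" --yaw '[0,0,0,0,0]'

```text
time_s: 58.72
position: [0.6158, 0.1341, 0.1868]
tool_rot: [[-0.043, 0.999, 0.003], [0.999, 0.043, -0.0], [-0.0, 0.003, -1.0]]
ft_force: [-1.3, -1.7, 11.8]
grip_width: 0.0243
gripper_force: 64.1
```

Bottomed at 11.8 N. Release, back off, and check everything.

jog_arm --hand '[0.03,0.045,0.05,0.05,0.05]' --pt "0 0 0" --pt "0 0 0" --pt "0 0 0.04" --pt "0 0 0.05" --pt "0 -0.03 0.045" --yaw '[0,0,0,0,0]'

```text
time_s: 59.35
position: [0.6151, 0.1052, 0.3211]
tool_rot: [[-0.046, 0.999, -0.0], [0.999, 0.046, 0.0], [0.0, -0.0, -1.0]]
ft_force: [0.5, -0.7, -0.9]
grip_width: 0.0498
gripper_force: 0.0
```

jog_arm --hand '[0.05,0.05,0.05,0.05,0.05]' --pt "-0.02 -0.05 0" --pt "-0.03 -0.05 0" --pt "-0.03 -0.05 0" --pt "-0.03 -0.05 0" --pt "0 0 0" --yaw '[0,0,0,0,0]'

```text
time_s: 59.98
position: [0.5039, -0.0984, 0.3198]
tool_rot: [[-0.038, 0.999, -0.001], [0.999, 0.038, -0.0], [-0.0, -0.001, -1.0]]
ft_force: [-0.1, 0.7, 0.3]
grip_width: 0.0503
gripper_force: 0.0
```

```bash
python3 - <<'E'
from h import *
C=cam('scene')
S=[(.5956,.3958),(.6021,.3120),(.6087,.2283),(.6152,.1445)]
im=env.get_image('scene'); t=env.get_image('top')
D=im.copy()
for x,y in S:
    print(proj('scene',[x,y,.187],C),proj('scene',[x,y,.094],C))
a=cv2.resize(im[215:365,235:400],None,fx=2.6,fy=2.6,interpolation=cv2.INTER_CUBIC); b=cv2.resize(t[110:220,100:240],(429,390)[0:2] if 0 else (350,390))
cv2.imwrite('pics/end.png',np.hstack([a,b])[...,::-1])
E
```

```text
[372.99289143 285.08754417] [363.02704035 301.97586645]
[337.83704734 265.35725948] [331.02683665 283.2548736 ]
[305.19111704 247.08121627] [301.13473467 265.8109993 ]
[274.77060664 230.00694673] [273.12681557 249.42421126]
```

View pics/end.png

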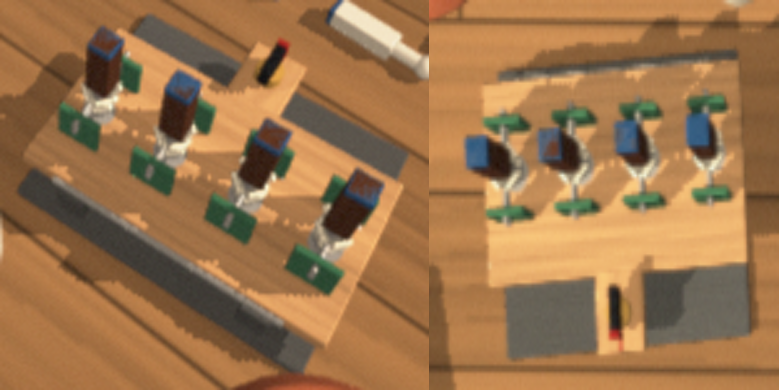

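All four posts stand clipped at equal height, heads at (364,187), (272,133), (183,84) and (104,42) against predicted (359,182), (267,131), (182,83) and (103,39). The red end of the wing points at the tongue's front, so the board is level. Handing in.

```bash
python3 -c "
from rig import env
print(env.close_job())"
```

```text
the job is handed in; nothing more can be done
None
```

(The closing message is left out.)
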